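# Turn a block cover over down the flip ramp and wedge it fast

## Task

Take the metal cover from the leaning rack, stand it on edge in the cradle at the top of the white turning stand, leaning on the backrest with its blue face to the rear, and push its top edge over so that it goes down the short ramp and lies flat in the bay, blue face up. Then drive the yellow wedge, tip down and flat back to the outer wall, into the pocket beside the cover until the cover is held tight against the opposite wall, and let go. Leave the bottles and the cup where they are.

Things in the scene. Friction and masses are not known exactly. Their poses are not given: they have to be found in the camera images.
- cover: Loose steel plate, 90 x 80 x 10 mm, about 300 g. Origin at its centre; x along its length, y along its width, z out of its blue gasket face; the -z face is bare metal. It starts on edge in the rack, leaning back 35 degrees, -x edge down, +x edge up (grip there across the 10 mm), bare face up, blue face against the rack's backrest.
- rack: Fixed grey rack, base 100 x 100 x 6 mm, origin at the centre of its underside, z up. Two backrest bars lean 35 degrees from the vertical, tops towards the rack's -x, behind the lower 55 mm of the cover, so both faces of the cover's upper 35 mm are free.
- stand: Fixed turning stand, 199 x 122 mm, slippery white liner in a grey frame; origin near the centre of its footprint on the worktop, z up, x downhill from cradle to bay. Inner faces of its side walls at y=-48 and y=+50 mm (98 mm apart, so the cover has 18 mm side play); wall tops 52 mm up along the bay, 105 mm beside the cradle.
- cradle (a point): Inner corner line of the cradle, midway across the stand, axes as the stand: at stand x=-88, y=1, z=75 mm. From it a backrest rises 35 mm, leaning 8 degrees from the vertical towards stand -x, and an 18 mm deep sill runs square to it towards +x; the cover's lower edge sits there flush, leaning back 8 degrees. The ramp starts at the sill's end.
- bay (a point): Centre of the level bay floor, axes as the stand: at stand x=24.5, y=1, z=30 mm. The floor runs from the foot of the 54 degree ramp (stand x=-36) to the end wall (x=85, top z=48), between the side walls. The cover pressed against the y=+50 wall has its centre at stand y=+10. Keep the cover nearer that wall than the pocket, so that the wedge's tip finds a gap.
- pocket (a point): Wedge pocket, an opening in the bay floor along the y=-48 wall (the robot's side): stand x=2 to 52, y=-48 to -30 mm, 24 mm deep. This point is its centre at floor level (stand x=27, y=-39, z=30), axes as the stand. With the cover tight against the y=+50 wall, the wedge jams with its tip about 20 mm below this point.
- wedge: Loose yellow wedge, 80 mm tall, 30 mm along its x, about 30 g. Origin at the underside of the tip, below the head's centre, z up. Flat back at y=-12 mm; tip 9 mm thick, y=-12 to -3; the other face tapers out to y=+12 at z=50; straight 30 x 24 mm head to grip from z=50 to 80. Starts upright in its holder. In use: back to the stand's y=-48 wall, taper to the cover.
- wedge_holder: Fixed grey holder for the wedge, 44 x 44 mm, 36 mm tall, origin at the centre of its underside; same axes as the wedge standing in it, the wedge's tip 6 mm above the worktop.
- bottle: Bystander: small reagent bottle with yellow cap, 36 mm across, 60 mm tall, origin at the centre of its underside.
- specimen_cup: Bystander: specimen cup with yellow lid, 64 mm across, 66 mm tall, origin at the centre of its underside.
- red_bottle: Bystander: small reagent bottle with red cap, 36 mm across, 62 mm tall, origin at the centre of its underside.
Things that resemble listed ones, but are neither listed nor needed, are in the scene too. Of the things like the wedge, leave any that is green; of the rest the larger one is meant.

How it is judged:
By the outcome, as a careful person would: the job done as asked, in the order asked, and still so for the second after the job is handed in, with the robot touching nothing.
It also fails if it takes over 53 s, if anything falls off the work surface, if the arm or the gripper's body presses on something with over 40 N, if the wrist force passes 120 N, or if a joint passes its speed limit or range.

## Robot

A 6-joint arm with a two-finger parallel gripper is mounted at the origin on a cart in front of the work surface, level with it; the furniture and walls round the work are solid. World frame = base frame: x ahead of the robot, y to its left, z up, the work surface at z = 0. Lengths are in mm, angles in rad, forces in N, time in s.
With the tool pointing down it reaches from about 275 to 850 mm from the base axis. Payload 19 kg.
Tool frame: the origin (TCP) lies at the very end of the fingers, on their centre line; the grasp point (between the pads) lies arm.hold_point_z behind it (arm.hold_point_z is the distance from the TCP to the grasp point, in mm); z points along the fingers, y is the direction in which the jaws open and shut (so a half turn about z gives the same grasp; the last joint's range is limited). The gripper opens to 85 mm and grips with 20 to 120 N. Pads are 22 mm wide; open, the fingers measure 114 mm over their backs; the gripper's body (76 mm by 85 mm) begins 54 mm behind the grasp point. The pads swing forward as they close: fully open they stand 13 mm farther back than shut.
Start: joints at [-1.439, 0.15, 1.437, -0, 1.554, -0.134], TCP at [151.017, -554.783, 231.267] pointing down, gripper open.
Joint ranges: [-2.8, 2.8], [-0.68, 2.1], [0.12, 2.68], [-1.39, 4.53], [0.16, 2.79], [-2.81, 2.81]. Speed limits (rad/s): [1.89, 1.89, 2.22, 3.01, 3.01, 3.01].

## Interface

Orientations are given as a unit quaternion [w, x, y, z].
In Python, from rig import arm, imaging gives the robot as it stands.
- The arm moves only by the shell command python3 -m pendant 'ROWS' [FORCE]. ROWS is JSON, one flat list of numbers, 7 for each row, row after row: the turn, a rotation vector about the world's x, y, z in degrees, then the shift along the world's x, y, z in mm, then the closure, from -1 (fully open) to 1 (shut). In form: [ax, ay, az, x, y, z, gripper, ax, ay, az, x, y, z, gripper, ...]. A call has 1 to 20 rows; each row is the pose to reach, as a shift and turn from the pose measured when the call began; what a row does not reach only later rows make up. A row lasts 1/12 s, in which the tool goes at most 41.7 mm and 7.16 degrees, less where a joint would pass 70% of its speed; a pose out of reach is approached as far as the arm can. A call with a gripper value outside its range is refused whole. The fingers move at their own pace and stop on an object; FORCE is the grip in N (left out, the last holds). Time passes only in rows, so rows that repeat a pose let the fingers close. It gives the time, the measured TCP pose, the force and the opening at its end, in the units of the state.
- arm.read_state(): the state, without advancing time (a new reading comes with each control period).
- imaging.read_camera(name): name is "scene" or "top" or "wrist"; returns a dict with "img" (384x512x3 uint8, blue, green, red), "depth" (384x512 float32, mm along the optical axis (not along the pixel's ray), 0 where there is no reading), "vertical_fov" (degrees; the focal length in pixels is half the picture's height over the tangent of half this angle, whatever the lens; pixels are square), "cx", "cy" (the principal point, pixels), "cam_to_world" (4x4, takes a point from camera to world coordinates). Camera axes: x right, y up, looking along -z (the intrinsics and any distortion apply to the point x, -y, -z); pixel columns grow to the right and rows downward; lengths in mm; the calibration is good to about 2 mm. A picture is of the moment at which its call begins.
- arm.finish_job(): hands the job in, once; it reports no verdict.
The state is a dict: "time_s": time; "qpos": joint angles; "qd": joint speeds; "effort": joint torques, N m; "tcp_pos": TCP position; "tool_rot": TCP orientation; "force": force on the tool from outside, world axes, zero at the start; "wrist_torque": the same for the moment, N m; "finger_gap": opening from 0.0 (shut) to 1.0 (fully open).
Only numpy, scipy, OpenCV 4.12 (cv2) and the standard library are available. Lean on these libraries where they do the work, as an engineer would, in place of code of your own. Each camera call takes 0.05 s, during which the arm holds its last target.

## Working session

There is one attempt and no reset: what is moved stays moved. The work goes in short steps, Python scripts to look and compute and a shell command to move; the robot and the scene stay as the last step left them, time stands still between calls to the robot, and variables do not carry over. Pictures are saved under pics/ and viewed, and the job is handed in when it is done.

```bash
ls -la; mkdir -p pics; cat > h.py <<'E'
import numpy as np, cv2
from rig import arm, imaging
def cam(n): return imaging.read_camera(n)
def f_of(c): return c["img"].shape[0]/2/np.tan(np.radians(c["vertical_fov"])/2)
def pts(c):
    d=c["depth"]; H,W=d.shape; f=f_of(c)
    u,v=np.meshgrid(np.arange(W),np.arange(H))
    P=np.stack([(u-c["cx"])/f*d,-(v-c["cy"])/f*d,-d,np.ones_like(d)],-1)
    return (P@np.array(c["cam_to_world"]).T)[...,:3]
E
python3 - <<'E'
from h import *
s=arm.read_state(); print(s, arm.hold_point_z)
import pickle
for n in ["scene","top","wrist"]:
    c=cam(n); pickle.dump(c,open(f"{n}0.pkl","wb")); cv2.imwrite(f"pics/{n}0.png",cv2.resize(c["img"],(800,600)))
    print(n,{k:v for k,v in c.items() if k not in("img","depth")}, (c["depth"]>0).mean())
E
```

```text
total 12
drwxr-xr-x  3 agent agent 4096 Dec  7 00:15 .
drwxr-xr-x 23 root  root  4096 Dec  7 00:15 ..
drwxr-xr-x  2 agent agent 4096 Dec  7 00:15 pics
{'time_s': 0.0, 'qpos': array([-1.43899818e+00,  1.50929890e-01,  1.43801860e+00,  2.81113477e-05,
        1.55378496e+00, -1.34009949e-01]), 'qd': array([-8.25363844e-04,  4.13805097e-05,  5.68137211e-04,  8.16340715e-04,
       -6.83477752e-04, -5.65794633e-04]), 'effort': array([ 4.43550714e-03, -7.13057113e+01, -5.70864952e+01,  1.67515691e-04,
        9.15062148e-03, -1.13793297e-05]), 'tcp_pos': array([ 150.9984689 , -554.56963354,  230.71360439]), 'tool_rot': array([-5.70380447e-04,  9.91181121e-01,  1.32512867e-01,  1.46842959e-05]), 'force': array([ 0.27640743, -0.20434096, -0.33266626]), 'wrist_torque': array([-0.03031749, -0.02054226, -0.02126249]), 'finger_gap': 0.9961047720070851} 18.700000000000003
scene {'vertical_fov': 47.72633562767844, 'cx': 258.5515189831498, 'cy': 194.46254005875952, 'cam_to_world': array([[-7.36575790e-01,  5.12715893e-01, -4.41110552e-01,
         1.73646430e+02],
       [-6.76340985e-01, -5.54154
[... 481 characters left out ...]
7208968e-03,
         2.00053837e+02],
       [ 4.64289766e-03,  1.19809957e-01,  9.92785988e-01,
         1.02412875e+03],
       [ 0.00000000e+00,  0.00000000e+00,  0.00000000e+00,
         1.00000000e+00]])} 0.9963175455729166
wrist {'vertical_fov': 71.07448955625867, 'cx': 253.63233653887838, 'cy': 190.02658901962343, 'cam_to_world': array([[ 2.60473539e-01,  9.19852763e-01,  2.93299217e-01,
         2.25873435e+02],
       [-9.65480622e-01,  2.48427739e-01,  7.82996032e-02,
        -5.35269175e+02],
       [-8.39554875e-04, -3.03569685e-01,  9.52808869e-01,
         3.72610889e+02],
       [ 0.00000000e+00,  0.00000000e+00,  0.00000000e+00,
         1.00000000e+00]])} 0.9959055582682291
```

View pics/scene0.png

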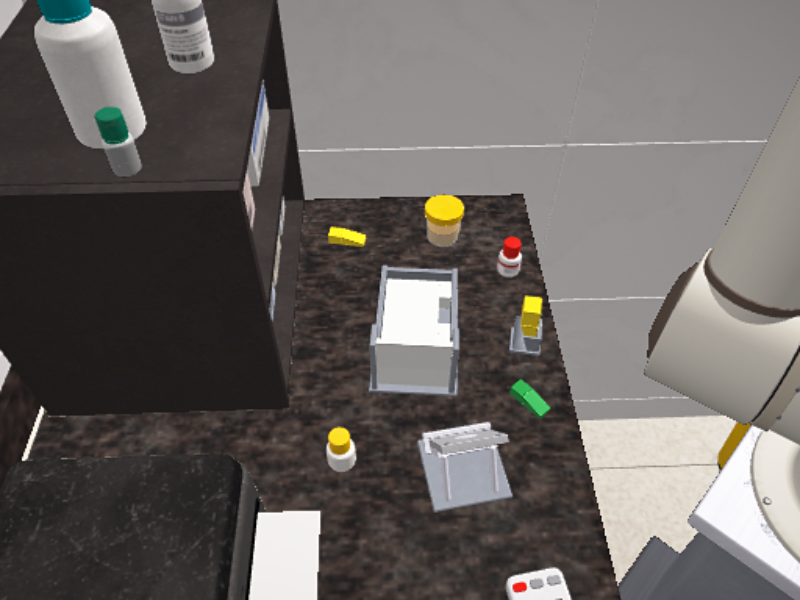

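View pics/top0.png

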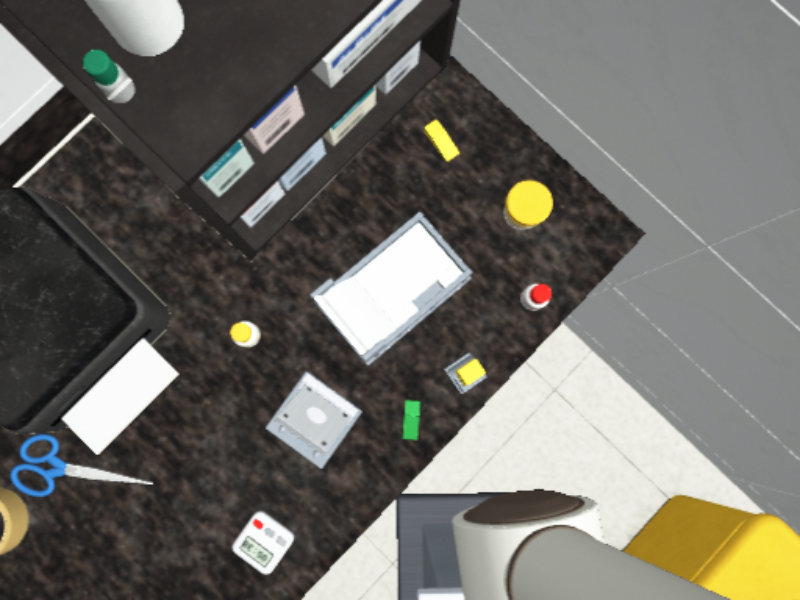

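Scene view: the cover stands in the rack at about (465,440), the stand is at (415,330), and there are three wedge-like things: yellow in the holder (531,315), yellow lying flat (347,237) and green (530,397). I'll measure them next.

```bash
cat > m1.py <<'E'
from h import *
import pickle
for n in ["scene","top"]:
    c=pickle.load(open(f"{n}0.pkl","rb")); P=pts(c); hsv=cv2.cvtColor(c["img"],cv2.COLOR_BGR2HSV)
    for nm,lo,hi in [("yellow",(22,150,120),(34,255,255)),("green",(50,120,60),(75,255,255)),("red",(0,180,120),(6,255,255))]:
        m=cv2.inRange(hsv,lo,hi); k,l,st,ce=cv2.connectedComponentsWithStats(m)
        for i in range(1,k):
            if st[i,4]<40: continue
            q=P[(l==i)]; q=q[np.isfinite(q).all(1)]
            lo_,hi_=np.percentile(q,[3,97],axis=0)
            top=q[q[:,2]>hi_[2]-4]
            r=cv2.minAreaRect(top[:,:2].astype(np.float32))
            print(n,nm,st[i,4],ce[i].round(),"lo",lo_.round(),"hi",hi_.round(),"topmed",np.median(top,0).round(),"rect",np.round(r[0]),np.round(r[1]),round(r[2]))
E
python3 m1.py
python3 - <<'E'
from h import *
import pickle
c=pickle.load(open("scene0.pkl","rb"))["img"]
a=cv2.resize(c[160:330,220:370],None,fx=4,fy=4,interpolation=cv2.INTER_CUBIC)[:600]
t=pickle.load(open("top0.pkl","rb"))["img"]
b=cv2.resize(t[130:305,165:325],None,fx=5,fy=5,interpolation=cv2.INTER_CUBIC)[:, :800]
cv2.imwrite("pics/sc.png",cv2.resize(c[160:345,200:365],(535,600),interpolation=cv2.INTER_CUBIC));cv2.imwrite("pics/tc.png",cv2.resize(t[130:305,165:325],(548,600),interpolation=cv2.INTER_CUBIC))
E
```

```text
scene yellow 398 [284. 134.] lo [659. -29.  55.] hi [714.  27.  68.] topmed [688.  -2.  66.] rect [429. 306.] [ 60. 866.] 40
scene yellow 233 [221. 151.] lo [774.  92.  -1.] hi [825. 135.  19.] topmed [811. 121.  17.] rect [807. 119.] [38. 24.] 34
scene yellow 285 [340. 201.] lo [438.  20.   1.] hi [473. 104.  87.] topmed [454.  87.  85.] rect [313. 361.] [ 24. 653.] 27
scene yellow 195 [468. 283.] lo [ 131. -513. -769.] hi [ 154. -483. -584.] topmed [ 137. -484. -579.] rect [ 137. -484.] [5. 5.] 43
scene yellow 182 [217. 281.] lo [502. 389.  42.] hi [524. 412.  61.] topmed [514. 400.  59.] rect [352. 529.] [ 25. 438.] 51
scene green 307 [338. 255.] lo [363. 154.   1.] hi [415. 177.  18.] topmed [402. 163.  16.] rect [283. 400.] [ 34. 557.] 27
scene red 128 [327. 158.] lo [549. -40.  31.] hi [576.  -3.  64.] topmed [561. -16.  61.] rect [365. 313.] [ 23. 787.] 31
scene red 42 [332. 375.] lo [190. 375.  15.] hi [256. 595. 611.] topmed [174. 657. 787.] rect [174. 657.] [0. 0.] 0
top yellow 174 [280.  87.] lo [773.  90.  -3.] hi [831. 135.  21.] topmed [813. 125.  18.] rect [634. 151.] [ 34. 391.] 80
top yellow 688 [338. 130.] lo [661. -39.   1.] hi [718.  26.  69.] topmed [689.  -3.  67.] rect [588.  99.] [ 60. 347.] 45
top yellow 127 [154. 212.] lo [504. 388.  45.] hi [525. 411.  62.] topmed [514. 400.  60.] rect [514. 401.] [24. 23.] 75
top yellow 179 [301. 238.] lo [442.  64.   1.] hi [469. 102.  88.] topmed [454.  87.  86.] rect [456.  88.] [22. 29.] 32
top yellow 5160 [462. 351.] lo [  32. -571. -738.] hi [ 166. -389. -356.] topmed [  83. -509. -358.] rect [ 215. -179.] [871. 165.] 70
top green 255 [263. 268.] lo [363. 153.  -1.] hi [416. 176.  19.] topmed [401. 167.  17.] rect [415. 172.] [75. 30.] 22
top red 121 [346. 187.] lo [550. -42.   1.] hi [574.  -3.  64.] topmed [562. -15.  62.] rect [511.  89.] [ 22. 257.] 26
```

View pics/sc.png

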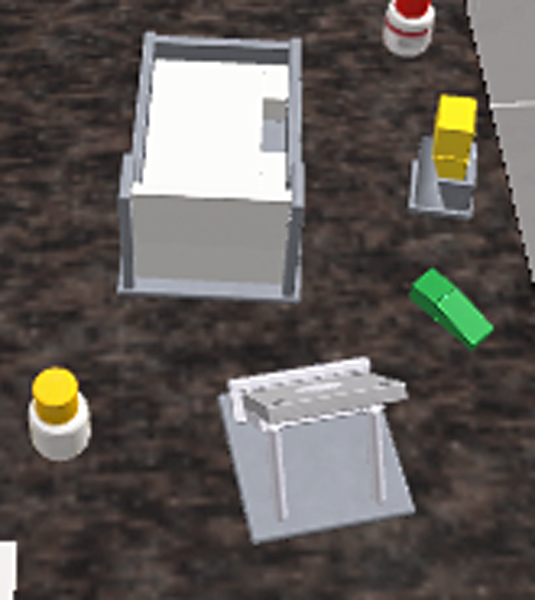

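View pics/tc.png

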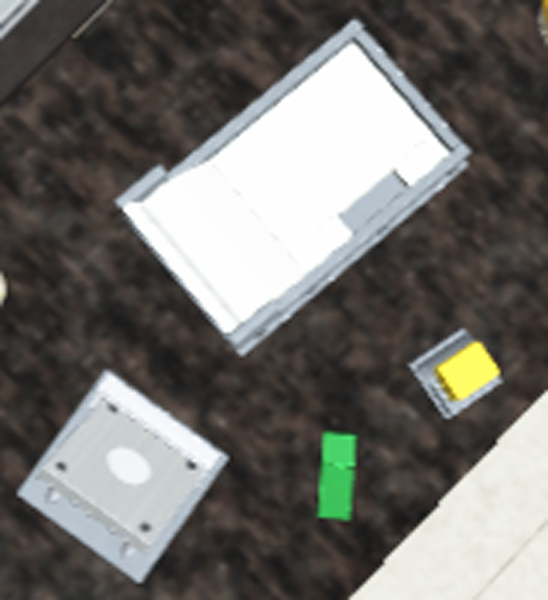

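```bash
cat > m2.py <<'E'
from h import *
import pickle
def clean(c):
    d=c["depth"]; g=cv2.morphologyEx(d,cv2.MORPH_GRADIENT,np.ones((3,3)))
    return g
Q={}
for n in ["scene","top"]:
    c=pickle.load(open(f"{n}0.pkl","rb")); P=pts(c); hsv=cv2.cvtColor(c["img"],cv2.COLOR_BGR2HSV)
    ok=(c["depth"]>0)
    w=ok&(P[...,0]>200)&(P[...,0]<600)&(P[...,1]>100)&(P[...,1]<450)
    # table
    t=P[(np.abs(P[...,2])<8)&(P[...,0]>250)&(P[...,0]<700)&(P[...,1]>0)&(P[...,1]<450)]
    print(n,"table z med",np.median(t[:,2]),t[:,2].std())
    Q[n]=P
    # stand
    m=(P[...,2]>22)&(P[...,2]<120)&(P[...,0]>480)&(P[...,0]<720)&(P[...,1]>90)&(P[...,1]<340)
    mm=m.astype(np.uint8); k,l,st,ce=cv2.connectedComponentsWithStats(mm); i=1+np.argmax(st[1:,4])
    q=P[l==i]; r=cv2.minAreaRect(q[:,:2].astype(np.float32)); print("stand",st[i],ce[i].round(),np.round(r[0],1),np.round(r[1],1),round(r[2],1),np.percentile(q[:,2],[1,50,99]).round(1))
    m=(P[...,2]>12)&(P[...,2]<120)&(P[...,0]>350)&(P[...,0]<520)&(P[...,1]>190)&(P[...,1]<350)
    mm=m.astype(np.uint8); k,l,st,ce=cv2.connectedComponentsWithStats(mm); i=1+np.argmax(st[1:,4])
    q=P[l==i]; r=cv2.minAreaRect(q[:,:2].astype(np.float32)); print("cover",st[i],ce[i].round(),np.round(r[0],1),np.round(r[1],1),round(r[2],1),np.percentile(q[:,2],[1,50,99]).round(1))
    # plane fit w/ ransac
    best=0;rng=np.random.default_rng(0)
    for _ in range(500):
        a=q[rng.choice(len(q),3,replace=False)]; nn=np.cross(a[1]-a[0],a[2]-a[0]); 
        if np.linalg.norm(nn)<50: continue
        nn/=np.linalg.norm(nn); s=(np.abs((q-a[0])@nn)<2)
        if s.sum()>best: best=s.sum();S=s
    q2=q[S]; ce_=q2.mean(0); u,s,v=np.linalg.svd(q2-ce_,full_matrices=False); nn=v[2]*np.sign(v[2][2]); print(" plane",best,len(q),"n",nn.round(3),"tilt",np.degrees(np.arccos(nn[2])).round(1),"c",ce_.round(1))
E
python3 m2.py
```

```text
scene table z med -0.7864664074172651 2.1455010810929895
stand [ 236  170   58   75 3511] [264. 208.] [576.4 187.2] [115.4 199. ] 39.2 [ 24.3  33.9 108.9]
cover [270 270  56  48 982] [296. 285.] [396.2 299.8] [88.1 86.2] 55.3 [14.  52.1 96.1]
 plane 335 982 n [ 0.64  -0.473  0.605] tilt 52.8 c [397.1 299.1  66.1]
top table z med -0.25191416771701824 2.1282896163068408
stand [ 198  135   99   93 4472] [249. 183.] [576.3 188.7] [116.1 194.8] 39.3 [ 25.8  33.5 110. ]
cover [ 175  239   54   52 1420] [201. 265.] [397.4 301. ] [88.  82.7] 54.5 [19.7 58.7 97. ]
 plane 971 1420 n [ 0.661 -0.48   0.577] tilt 54.8 c [397.1 297.7  63.1]
```

```bash
cat > m3.py <<'E'
from h import *
import pickle
c=pickle.load(open("top0.pkl","rb")); P=pts(c)
yaw=np.radians(-36.0)
for n in ["top","scene"]:
    c=pickle.load(open(f"{n}0.pkl","rb")); P=pts(c)
    n_=np.array([np.cos(yaw)*np.cos(np.radians(35)),np.sin(yaw)*np.cos(np.radians(35)),np.sin(np.radians(35))])
    w=np.array([-np.sin(yaw),np.cos(yaw),0]); u=np.cross(n_,w); 
    if u[2]<0:u=-u
    q=P[(np.linalg.norm(P-[397,298,60],axis=-1)<90)&(P[...,2]>10)]
    d=q@n_; h,e=np.histogram(d,np.arange(d.min(),d.max(),1)); 
    k=e[np.argmax(np.convolve(h,np.ones(3),'same'))]+.5
    s=np.abs(d-k)<2.5; a=q[s]
    print(n,"d",k,"w",np.percentile(a@w,[0.5,2,98,99.5]).round(1),"u",np.percentile(a@u,[0.5,2,98,99.5]).round(1),s.sum())
    wc=(np.percentile(a@w,1)+np.percentile(a@w,99))/2; ut=np.percentile(a@u,99.5)
    print(" face top mid",(n_*k+w*wc+u*ut).round(1), "u",u.round(3),"n",n_.round(3))
# cabinet
c=pickle.load(open("top0.pkl","rb")); P=pts(c)
for zz in (150,250,350,450):
    q=P[(P[...,2]>zz)&(P[...,0]>300)]
    print(zz,len(q),"dist along (.633,-.775)x(.775,.633):", ((q[:,:2]-[576.4,188])@np.array([.775,.633])).min().round())
i=c["img"]; s=pickle.load(open("scene0.pkl","rb"))["img"]
A=np.hstack([cv2.resize(s[180:240,315:365],(400,480),interpolation=cv2.INTER_CUBIC),cv2.resize(i[215:265,275:325],(400,480),interpolation=cv2.INTER_CUBIC)])
cv2.imwrite("pics/wz.png",A)
E
python3 m3.py
```

```text
top d 156.21284541422756 w [435.  436.2 512.8 513.9] u [-77.  -75.5   8.6   9.5] 1036
 face top mid [377.9 311.8  97.4] u [-0.464  0.337  0.819] n [ 0.663 -0.481  0.574]
scene d 156.45331292162427 w [434.5 436.2 513.7 517.8] u [-86.  -85.4   8.6   9.6] 341
 face top mid [378.8 312.7  97.6] u [-0.464  0.337  0.819] n [ 0.663 -0.481  0.574]
150 49155 dist along (.633,-.775)x(.775,.633): -359.0
250 32793 dist along (.633,-.775)x(.775,.633): -278.0
350 24401 dist along (.633,-.775)x(.775,.633): -202.0
450 2799 dist along (.633,-.775)x(.775,.633): -128.0
```

View pics/wz.png

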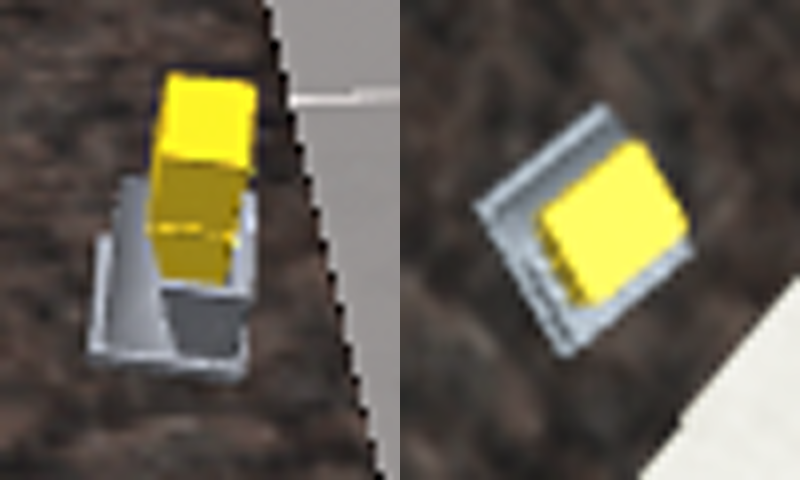

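Scene crop: the holder's wedge narrows on its left edge, from (148,230) to (165,285). Image left is roughly world (+x,+y), so its taper faces the stand's +y side. This wedge stands 80 mm tall in the holder; the other yellow one, lying flat at (347,237), is only about 60 mm long, so the one in the holder is meant. Next is the path to the cover.

```bash
cat >> h.py <<'E'
from scipy.spatial.transform import Rotation as Ro
def Rcur(s=None):
    s=s or arm.read_state(); q=s["tool_rot"]; return Ro.from_quat([q[1],q[2],q[3],q[0]])
def tool(z,y):
    z=np.array(z,float);z/=np.linalg.norm(z);y=np.array(y,float);y-=z*(y@z);y/=np.linalg.norm(y)
    return Ro.from_matrix(np.stack([np.cross(y,z),y,z],1))
def delta(pos,R):
    s=arm.read_state(); d=(R*Rcur(s).inv()).as_rotvec(degrees=True); return d.round(2),(np.array(pos)-s["tcp_pos"]).round(1)
def show():
    s=arm.read_state(); print({k:np.round(s[k],3).tolist() for k in("time_s","qpos","tcp_pos","force","finger_gap")})
E
python3 - <<'E'
from h import *
u=np.array([-.464,.337,.819]);n=np.array([.663,-.481,.574])
g=np.array([385.2,307.2,76.6])
for p in (g+110*u,g):
    print(p.round(1),delta(p,tool(-u,n)))
E
```

```text
[334.2 344.3 166.7] (array([-29.4 , -20.28,  37.57]), array([183.2, 898.9, -64.1]))
[385.2 307.2  76.6] (array([-29.4 , -20.28,  37.57]), array([ 234.2,  861.8, -154.2]))
```

```bash
python3 -m pendant '[0,0,10,50,40,20,0, 0,0,15,330,400,40,0, 0,0,15,330,400,40,0, 0,0,15,330,400,40,0, 0,0,15,330,400,40,0, 0,0,15,330,400,40,0, 0,0,15,330,400,40,0, 0,0,15,330,400,40,0, 0,0,15,330,400,40,0, 0,0,15,330,400,40,0, 0,0,15,330,400,40,0, 0,0,15,330,400,40,0, -10,-7,30,280,650,20,0, -10,-7,30,280,650,20,0, -10,-7,30,280,650,20,0, -20,-14,35,280,650,0,0, -20,-14,35,280,650,0,0, -29.4,-20.3,37.6,240,780,-20,0, -29.4,-20.3,37.6,240,780,-20,0, -29.4,-20.3,37.6,240,780,-20,0]'; python3 -c "
from h import *
show()
u=np.array([-.464,.337,.819]);n=np.array([.663,-.481,.574])
print(delta(np.array([385.2,307.2,76.6])+110*u,tool(-u,n)))"
```

```text
time_s: 1.82
tcp_pos: [425.3, 80.7, 234.6]
tool_rot: [0.253, 0.858, 0.43, 0.126]
force: [1.3, -1.1, 0.5]
finger_gap: 0.501
{'time_s': 1.817, 'qpos': [0.35, -0.345, 1.984, -0.508, 1.211, 1.103], 'tcp_pos': [425.301, 80.67, 234.569], 'force': [1.256, -1.11, 0.451], 'finger_gap': 0.501}
(array([-1.18, -1.79,  0.84]), array([-91.1, 263.6, -67.9]))
```

```bash
python3 -m pendant '[-1,-1.8,0.8,-60,150,-20,0, -1,-1.8,0.8,-91,264,-40,0, -1,-1.8,0.8,-91,264,-50,0, -1,-1.8,0.8,-91,264,-50,0, -1,-1.8,0.8,-91,264,-60,0, -1.2,-1.8,0.8,-91,264,-68,0, -1.2,-1.8,0.8,-91,264,-68,0, -1.2,-1.8,0.8,-91,264,-68,0, -1.2,-1.8,0.8,-91,264,-68,0, -1.2,-1.8,0.8,-91,264,-68,0, -1.2,-1.8,0.8,-91,264,-68,0]'; cat > w.py <<'E'
from h import *
import sys,pickle
show()
for n in sys.argv[2:]:
    c=cam(n); k=n+sys.argv[1]
    pickle.dump(c,open(k+".pkl","wb")); cv2.imwrite(f"pics/{k}.png",cv2.resize(c["img"],(800,600),interpolation=cv2.INTER_CUBIC))
E
python3 w.py 1 wrist
```

```text
time_s: 2.73
tcp_pos: [334.6, 344.0, 166.9]
tool_rot: [0.268, 0.85, 0.433, 0.136]
force: [0.1, 1.1, 0.9]
finger_gap: 0.498
{'time_s': 2.733, 'qpos': [1.026, 0.048, 1.804, -0.621, 1.388, 1.802], 'tcp_pos': [334.577, 344.026, 166.886], 'force': [0.149, 1.142, 0.868], 'finger_gap': 0.498}
```

View pics/wrist1.png

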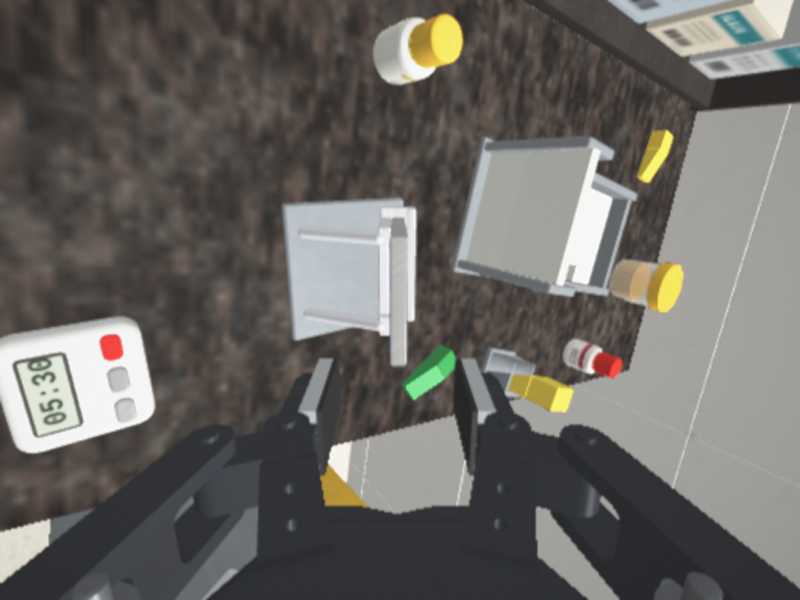

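Wrist view: the cover's upper edge is the light strip at columns 390–407, rows 218–365. It is centred between the fingertips at (320,390) and (475,390). I'll measure it with this view's depth.

```bash
python3 - <<'E'
from h import *
import pickle
c=pickle.load(open("wrist1.pkl","rb")); P=pts(c)
u=np.array([-.464,.337,.819]);n=np.array([.663,-.481,.574]); w=np.array([.588,.809,0])
s=arm.read_state(); R=Rcur(s).as_matrix(); print(R.round(3))
q=P[140:235,248:264].reshape(-1,3); q=q[(q[:,2]>60)&(q[:,2]<115)]
print(len(q)); 
for nm,a in(("u",u),("n",n),("w",w)): print(nm,np.percentile(q@a,[2,10,50,90,98]).round(1), (s["tcp_pos"]@a).round(1))
a=q[:,:]-q.mean(0); U,S,V=np.linalg.svd(a,full_matrices=False); print(V.round(3),q.mean(0).round(1))
E
```

```text
[[ 0.589  0.662  0.464]
 [ 0.808 -0.482 -0.338]
 [ 0.     0.574 -0.819]]
1020
u [-28.3   1.8   6.4   7.3   7.8] 97.4
n [146.8 148.4 152.3 156.8 157.7] 152.5
w [436.  443.7 480.2 510.3 512.8] 475.0
[[-0.632 -0.772  0.071]
 [ 0.325 -0.347 -0.88 ]
 [ 0.704 -0.533  0.47 ]] [379.9 315.   90.7]
```

```bash
python3 -m pendant '[0,0,0,14,-10,-25,0, 0,0,0,28,-20,-50,0, 0,0,0,42,-30.5,-74,0, 0,0,0,52,-37.7,-91.7,0, 0,0,0,52,-37.7,-91.7,0, 0,0,0,52,-37.7,-91.7,0, 0,0,0,52,-37.7,-91.7,1, 0,0,0,52,-37.7,-91.7,1, 0,0,0,52,-37.7,-91.7,1, 0,0,0,52,-37.7,-91.7,1, 0,0,0,52,-37.7,-91.7,1, 0,0,0,52,-37.7,-91.7,1]' 70; python3 w.py 2 wrist scene
```

```text
time_s: 3.78
tcp_pos: [386.8, 306.9, 76.9]
tool_rot: [0.268, 0.85, 0.432, 0.138]
force: [-4.7, 0.2, 9.7]
finger_gap: 0.098
{'time_s': 3.783, 'qpos': [0.892, 0.129, 1.922, -0.678, 1.153, 1.825], 'tcp_pos': [386.775, 306.916, 76.877], 'force': [-4.669, 0.199, 9.705], 'finger_gap': 0.098}
```

View pics/wrist2.png

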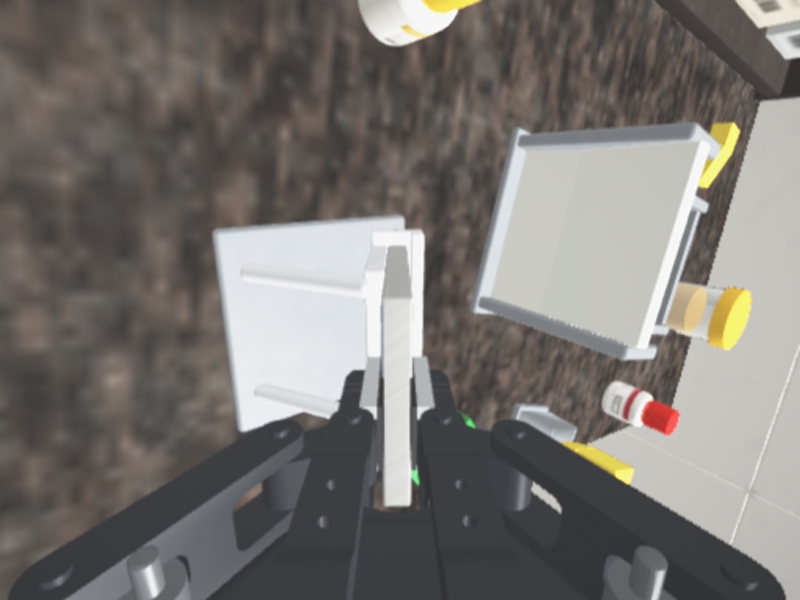

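View pics/scene2.png

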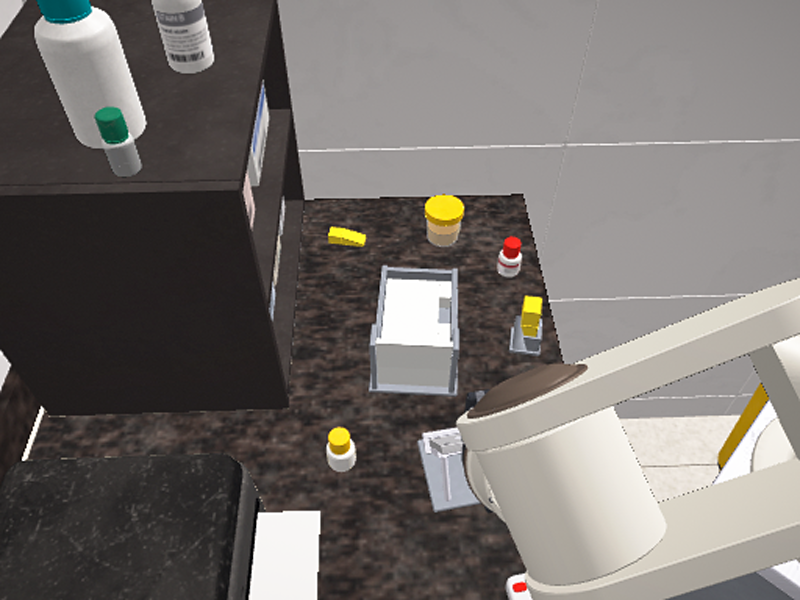

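```bash
python3 - <<'E'
from h import *
import pickle
for n in ("top","scene"):
    c=pickle.load(open(n+"0.pkl","rb")); P=pts(c)
    q=P[(np.linalg.norm(P[...,:2]-[576,188],axis=-1)<140)&(P[...,2]>14)&(P[...,2]<125)]
    # fine yaw by minAreaRect on robust points
    for zlo,zhi in((45,56),(98,112)):
        a=q[(q[:,2]>zlo)&(q[:,2]<zhi)]; r=cv2.minAreaRect(a[:,:2].astype(np.float32)); print(n,zlo,len(a),np.round(r[0],1),np.round(r[1],1),round(r[2],2))
    for yaw in (-50.0,-50.7,-51.4):
        t=np.radians(yaw); ex=np.array([np.cos(t),np.sin(t)]);ey=np.array([-ex[1],ex[0]])
        X=(q[:,:2]-[576.4,188])@ex; Y=(q[:,:2]-[576.4,188])@ey
        # wall-top points per x half: mean Y of + wall and - wall
        for sgn in(1,-1):
            m=(np.abs(q[:,2]-52)<4)&(Y*sgn>45)&(X>-20)&(X<80)
            if m.sum()>10: pf=np.polyfit(X[m],Y[m],1); print(n,yaw,sgn,m.sum(),"slope deg",np.degrees(pf[0]).round(2),"Y",np.percentile(Y[m],[3,50,97]).round(1))
        m=(np.abs(q[:,2]-48)<4)&(X>75)&(np.abs(Y)<45); print("  end X",np.percentile(X[m],[3,50,97]).round(1))
        for sgn in(1,-1):
          m=(q[:,2]>96)&(Y*sgn>40); print("  high",sgn,m.sum(),"X",np.percentile(X[m],[3,50,97]).round(1),"Y",np.percentile(Y[m],[3,50,97]).round(1),np.median(q[m,2]).round(1)) if m.sum()>5 else 0
        m=(q[:,2]>96)&(np.abs(Y)<35);  print("  back top X",np.percentile(X[m],[3,50,97]).round(1),np.percentile(q[m,2],[3,50,97]).round(1)) if m.sum()>5 else 0
        m=(np.abs(q[:,2]-30)<3)&(X<40)&(X>-60)&(np.abs(Y)<35);  print("  floor X",np.percentile(X[m],[0.5,3]).round(1),np.median(q[m,2]).round(1)) if m.sum()>5 else 0
E
```

```text
top 45 850 [578.3 187.6] [114.2 190.6] 39.35
top 98 352 [526.7 250.8] [114.3  35.3] 39.6
top -50.0 1 170 slope deg -0.73 Y [49.6 53.5 57.4]
top -50.0 -1 166 slope deg -0.72 Y [-56.1 -52.2 -48.4]
  end X [88.2 92.  96.3]
  high 1 98 X [-96.5 -85.4 -63.7] Y [41.5 53.2 58.4] 105.1
  high -1 87 X [-97.2 -84.9 -64.7] Y [-54.8 -50.1 -41.3] 104.4
  back top X [-96.8 -92.3 -87.9] [ 99.5 108.4 112. ]
  floor X [-35.  -32.8] 29.9
top -50.7 1 170 slope deg -0.03 Y [50.1 53.8 57.9]
top -50.7 -1 164 slope deg -0.09 Y [-55.6 -51.9 -48.1]
  end X [88.3 91.9 96.3]
  high 1 95 X [-97.1 -84.9 -64.3] Y [41.7 52.2 57.3] 104.9
  high -1 90 X [-96.6 -85.5 -64.1] Y [-55.8 -50.9 -41.4] 104.4
  back top X [-96.7 -92.3 -87.9] [ 99.5 108.4 112. ]
  floor X [-34.9 -32.8] 29.9
top -51.4 1 169 slope deg 0.65 Y [50.4 54.3 58.2]
top -51.4 -1 166 slope deg 0.71 Y [-55.4 -51.5 -47.5]
  end X [88.2 92.1 96.4]
  high 1 92 X [-97.7 -85.1 -64.9] Y [41.2 51.4 56.4] 104.8
  high -1 93 X [-96.1 -85.2 -63.5] Y [-56.7 -51.7 -41.5] 104.6
  back top X [-96.8 -92.4 -87.9] [ 99.5 108.4 111.9]
  floor X [-34.9 -32.8] 29.9
scene 45
[... 399 characters left out ...]
oor X [-26.2 -24. ] 29.3
scene -50.7 1 116 slope deg -0.12 Y [49.4 53.  57. ]
scene -50.7 -1 119 slope deg -0.49 Y [-56.8 -52.4 -49.5]
  end X [88.6 92.4 98.3]
  high 1 89 X [-96.8 -89.5 -64.1] Y [40.9 51.3 56.8] 103.8
  high -1 94 X [-96.4 -89.7 -63.4] Y [-56.2 -51.9 -40.3] 103.9
  back top X [-95.9 -93.9 -87.8] [ 97.  106.7 110.2]
  floor X [-26.1 -23.9] 29.3
scene -51.4 1 116 slope deg 0.58 Y [49.7 53.3 57.1]
scene -51.4 -1 118 slope deg 0.23 Y [-56.3 -52.4 -48.7]
  end X [88.5 92.3 98.2]
  high 1 84 X [-97.5 -89.8 -64.7] Y [41.8 50.7 55.7] 103.8
  high -1 94 X [-95.9 -89.1 -62.8] Y [-57.3 -52.7 -41.4] 103.9
  back top X [-96.  -93.9 -87.9] [ 97.  106.7 110.2]
  floor X [-26.  -23.9] 29.3
```

```bash
python3 - <<'E'
from h import *
import pickle
c=pickle.load(open("top0.pkl","rb")); P=pts(c)
q=P[(np.linalg.norm(P[...,:2]-[576,188],axis=-1)<140)&(P[...,2]>14)&(P[...,2]<125)]
t=np.radians(-50.65); ex=np.array([np.cos(t),np.sin(t)]);ey=np.array([-ex[1],ex[0]])
X=(q[:,:2]-[576.4,188])@ex; Y=(q[:,:2]-[576.4,188])@ey; Z=q[:,2]
m=np.abs(Y)<35
r=m&(Z>36)&(Z<72)&(X<-25)&(X>-75); pf=np.polyfit(Z[r],X[r],1); print(r.sum(),"ramp X at z=53.75",np.polyval(pf,53.75),"angle",np.degrees(np.arctan(-1/pf[0])))
for lo in range(-100,-20,4):
    k=m&(X>=lo)&(X<lo+4); print(lo+2,k.sum(),np.percentile(Z[k],[10,50,90]).round(1) if k.sum() else 0)
k=m&(np.abs(Z-48)<3)&(X>70); print(np.percentile(X[k],[5,50,95]))
k=m&(np.abs(Z-30)<2)&(X>60); print("floor end",np.percentile(X[k],[90,99]))
E
```

```text
363 ramp X at z=53.75 -49.817152404622874 angle 54.08278211909592
-98 18 [105.4 107.8 110. ]
-94 67 [106.8 108.6 111.3]
-90 66 [104.7 108.5 111. ]
-86 60 [75.2 86.5 95.9]
-82 65 [73.  75.1 77.3]
-78 63 [73.7 75.9 77.6]
-74 61 [73.6 75.9 77.8]
-70 65 [74.5 76.6 78.8]
-66 58 [74.  76.2 78.2]
-62 60 [67.9 70.7 73.5]
-58 56 [62.5 65.2 68.2]
-54 57 [56.8 59.4 62.6]
-50 55 [51.2 53.9 56.8]
-46 54 [44.7 48.3 51.5]
-42 55 [40.2 43.3 45.7]
-38 51 [34.6 37.7 40.6]
-34 53 [28.5 31.3 34.3]
-30 55 [27.4 29.5 31.4]
-26 55 [28.1 30.  31.9]
-22 57 [27.3 29.5 31.9]
[88.39248919 92.15370842 95.74644454]
floor end [86.03151189 88.67901786]
```

```bash
cat >> h.py <<'E'
O=np.array([578.5,185.4,0.]); YAW=np.radians(-50.65)
EX=np.array([np.cos(YAW),np.sin(YAW),0]);EY=np.array([-np.sin(YAW),np.cos(YAW),0]);EZ=np.array([0,0,1.])
def st(x,y,z): return O+x*EX+y*EY+z*EZ
def tost(p): p=np.asarray(p)-O; return np.array([p@EX,p@EY,p[2]])
def tilt(deg,sgn=1):
    a=np.radians(deg); b=-np.sin(a)*EX+np.cos(a)*EZ; s=np.cos(a)*EX+np.sin(a)*EZ; return tool(-b,s*sgn)
b8=np.array([-np.sin(np.radians(8)),0,np.cos(np.radians(8))]); s8=np.array([np.cos(np.radians(8)),0,np.sin(np.radians(8))])
E
python3 - <<'E'
from h import *
C=np.array([-88,7.5,75])
for up,g in((60,4),(0,4)):
    t=C+(5+g)*s8+(69+5+up)*b8; p=st(*t); print(t.round(1),p.round(1),delta(p,tilt(8)))
print((Rcur().inv()*tilt(8)).magnitude()*57.3)
E
```

```text
[-97.7   7.5 208.9] [522.3 265.7 208.9] (array([ 18.53,  19.82, -14.33]), array([135.5, -41.2, 132.1]))
[-89.4   7.5 149.5] [527.6 259.3 149.5] (array([ 18.53,  19.82, -14.33]), array([140.8, -47.7,  72.6]))
30.683495787509784
```

```bash
python3 -m pendant '[0,0,0,-9,7,17,1, 0,0,0,-23,17,41,1, 0,0,0,-37,27,66,1, 0,0,0,-46,34,90,1, 3,3,-2,-30,30,120,1, 7,8,-6,0,15,140,1, 11,12,-9,40,0,145,1, 15,16,-12,80,-20,145,1, 18.5,19.8,-14.3,110,-30,140,1, 18.5,19.8,-14.3,135.5,-41,133,1, 18.5,19.8,-14.3,135.5,-41,133,1, 18.5,19.8,-14.3,135.5,-41,132,1, 18.5,19.8,-14.3,135.5,-41,132,1, 18.5,19.8,-14.3,135.5,-41,132,1]'; python3 w.py 3 wrist scene top
```

```text
time_s: 5.05
tcp_pos: [521.4, 266.6, 209.1]
tool_rot: [0.066, 0.939, 0.337, 0.024]
force: [0.2, 0.3, -2.3]
finger_gap: 0.102
{'time_s': 5.05, 'qpos': [0.416, 0.166, 1.471, -0.136, 1.468, 1.309], 'tcp_pos': [521.367, 266.637, 209.117], 'force': [0.153, 0.322, -2.337], 'finger_gap': 0.102}
```

View pics/wrist3.png

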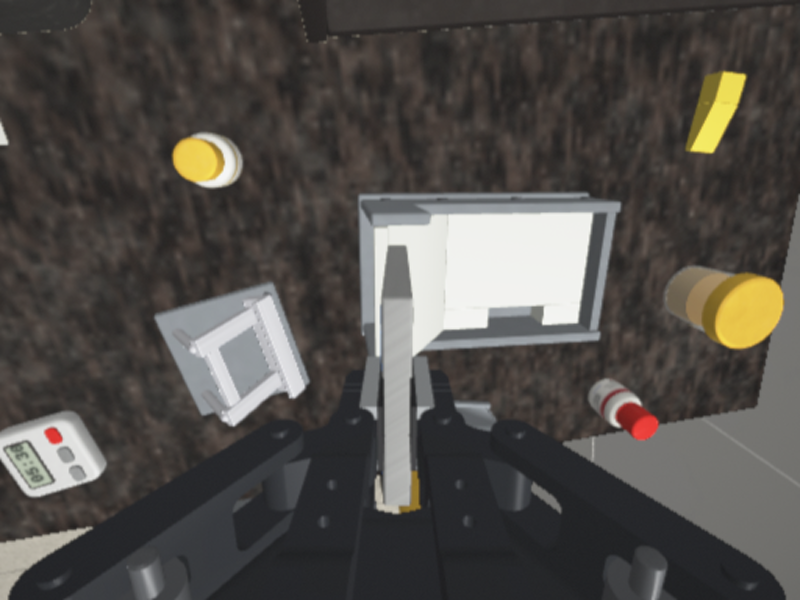

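View pics/scene3.png

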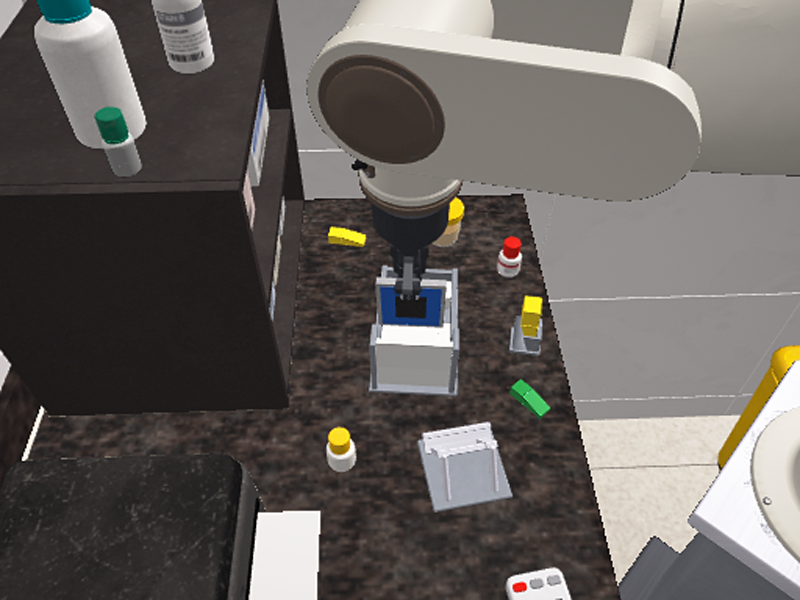

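Scene view: the cover is held above the cradle with its blue face (412,305) to the rear. I'll check the stand's position against the wrist depth.

```bash
cat > sfit.py <<'E'
from h import *
import pickle,sys
for k in sys.argv[1:]:
    c=pickle.load(open(k+".pkl","rb")); P=pts(c); q=P.reshape(-1,3); q=q[np.linalg.norm(q[:,:2]-O[:2],axis=1)<140]
    S=np.stack([(q-O)@EX,(q-O)@EY,q[:,2]],1); X,Y,Z=S.T
    r=(np.abs(Y)<40)&(Z>36)&(Z<72)&(X<-25)&(X>-75)
    if r.sum()>50:
        pf=np.polyfit(Z[r],X[r],1); print(k,r.sum(),"ramp X@53.75 (want -53.1)",np.polyval(pf,53.75).round(1),"ang",np.degrees(np.arctan(-1/pf[0])).round(1))
    for sg,lo,hi in((1,42,66),(-1,42,66)):
        m=(np.abs(Z-52)<3)&(Y*sg>lo)&(Y*sg<hi)&(X>-20)&(X<75); 
        if m.sum()>20: pf=np.polyfit(X[m],Y[m],1); print("  wall52",sg,m.sum(),np.percentile(Y[m],[3,50,97]).round(1),"slope",np.degrees(pf[0]).round(2),"z",np.median(Z[m]).round(1))
        m=(np.abs(Z-105)<3)&(Y*sg>lo)&(Y*sg<hi)&(X>-100)&(X<-60)
        if m.sum()>20: print("  wall105",sg,m.sum(),np.percentile(Y[m],[3,50,97]).round(1))
    m=(np.abs(Z-30)<4)&(np.abs(Y)<40)&(X>-20)&(X<75); print("  floor z",np.median(Z[m]).round(1),m.sum())
    m=(np.abs(Z-48)<3)&(np.abs(Y)<40)&(X>75)&(X<110); print("  endwall X",np.percentile(X[m],[3,50,97]).round(1)) if m.sum()>10 else 0
E
python3 sfit.py top0 scene0 wrist1 wrist3
python3 - <<'E'
from h import *
import pickle
c=pickle.load(open("scene3.pkl","rb")); P=pts(c); hsv=cv2.cvtColor(c["img"],cv2.COLOR_BGR2HSV)
m=cv2.inRange(hsv,(105,120,60),(125,255,255)); m[:150]=0
q=P[m>0]; q=q[np.linalg.norm(q-[520,266,190],axis=1)<90]
T=arm.read_state()["tcp_pos"]; d=q-T
B=-np.sin(np.radians(8))*EX+np.cos(np.radians(8))*EZ; S=np.cos(np.radians(8))*EX+np.sin(np.radians(8))*EZ
print("blue: b",np.percentile(d@B,[1,3,50,97,99]).round(1),"s",np.percentile(d@S,[3,50,97]).round(1),"y",np.percentile(d@EY,[1,3,50,97,99]).round(1)); print("tcp",tost(T))
E
```

```text
top0 412 ramp X@53.75 (want -53.1) -53.2 ang 54.1
  wall52 1 151 [50.1 53.8 57.7] slope -0.1 z 51.8
  wall105 1 59 [44.8 53.3 57.4]
  wall52 -1 145 [-55.6 -51.9 -48.1] slope -0.11 z 51.9
  wall105 -1 66 [-55.7 -51.4 -45.2]
  floor z 29.7 1369
  endwall X [85.  88.8 92.9]
  wall52 1 101 [49.4 53.  57. ] slope -0.08 z 51.2
  wall105 1 56 [44.9 53.  56.8]
  wall52 -1 105 [-56.6 -52.3 -49.5] slope -0.37 z 51.3
  wall105 -1 64 [-56.1 -51.9 -43.8]
  floor z 29.2 1005
  endwall X [85.3 89.5 95.2]
  wall52 1 135 [47.6 51.1 55.1] slope -0.11 z 51.1
  wall105 1 152 [42.7 51.  55.4]
  wall52 -1 96 [-58.  -53.5 -50.6] slope -2.21 z 51.2
  wall105 -1 147 [-57.1 -52.5 -43.3]
  floor z 29.2 540
  endwall X [86.5 89.1 94.7]
wrist3 995 ramp X@53.75 (want -53.1) -51.1 ang 54.3
  wall52 1 560 [48.7 52.6 56.4] slope -0.42 z 51.3
  wall105 1 367 [45.  52.9 56.7]
  wall52 -1 441 [-57.  -52.8 -49.4] slope -0.16 z 51.3
  floor z 29.5 3989
  endwall X [86.8 90.3 94.7]
blue: b [-64.2 -63.1 -28.7  12.2  13.8] s [-6.9 -5.6 -4.2] y [-36.8 -35.9  -6.4  30.8  32. ]
tcp [-99.26581294   7.47917055 209.44398987]
```

```bash
python3 -m pendant '[0,0,0,2,-2.4,-20,1, 0,0,0,4.5,-5.5,-40,1, 0,0,0,6.9,-8.4,-56,1, 0,0,0,6.9,-8.4,-59.7,1, 0,0,0,6.9,-8.4,-59.7,1, 0,0,0,6.9,-8.4,-59.7,1]'; python3 - <<'E'
from h import *
show(); print(tost(arm.read_state()["tcp_pos"]).round(1), delta([0,0,0],tilt(8))[0])
E
python3 w.py 4 wrist scene
```

```text
time_s: 5.7
tcp_pos: [528.2, 259.1, 150.8]
tool_rot: [0.066, 0.939, 0.337, 0.025]
force: [0.7, 0.1, -2.7]
finger_gap: 0.096
{'time_s': 5.7, 'qpos': [0.399, 0.2, 1.55, -0.138, 1.351, 1.307], 'tcp_pos': [528.197, 259.109, 150.84], 'force': [0.667, 0.071, -2.731], 'finger_gap': 0.096}
[-88.9   7.8 150.8] [-0.01  0.11 -0.18]
{'time_s': 5.7, 'qpos': [0.399, 0.2, 1.55, -0.138, 1.351, 1.307], 'tcp_pos': [528.197, 259.109, 150.84], 'force': [0.667, 0.071, -2.731], 'finger_gap': 0.096}
```

View pics/wrist4.png

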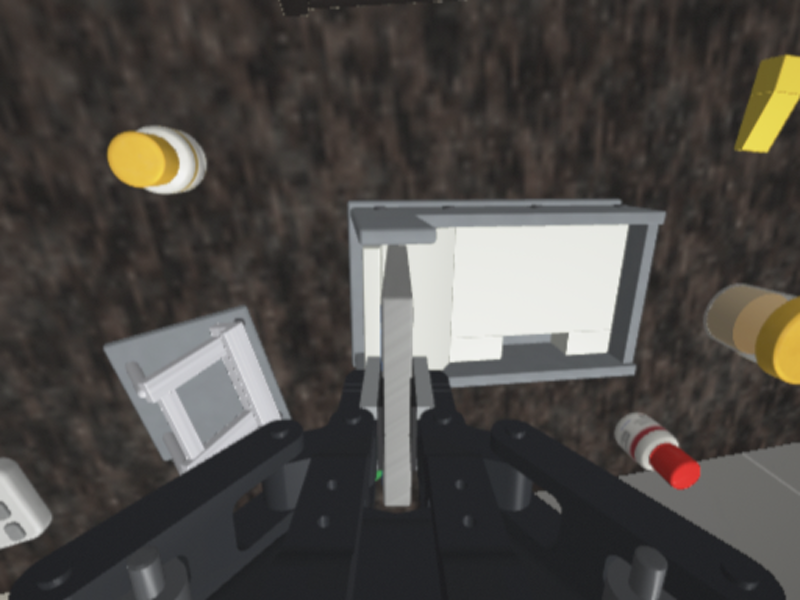

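View pics/scene4.png

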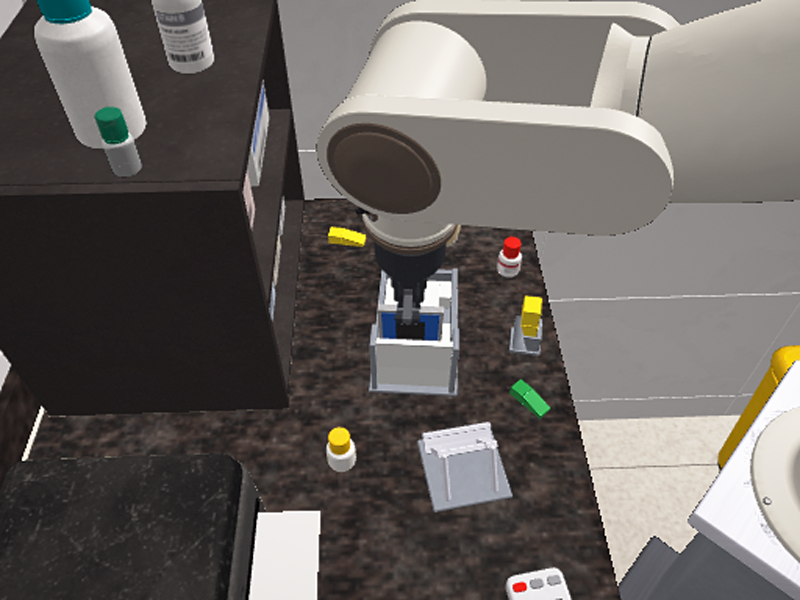

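Wrist view: the cover's far end at (397,245) is just inside the +y wall, and the backrest strip shows left of it at (372,290). I'll lower gently to contact.

```bash
python3 -m pendant '[0,0,0,0.2,-0.3,-2.5,1, 0,0,0,0.4,-0.5,-5,1, 0,0,0,0.4,-0.5,-5,1]'; python3 -m pendant '[0,0,0,0,0,-1,1, 0,0,0,0,0,-2,1, 0,0,0,0,0,-2,1]'
```

```text
time_s: 6.05
tcp_pos: [528.8, 258.6, 146.1]
tool_rot: [0.066, 0.939, 0.337, 0.025]
force: [-0.3, 0.1, -3.1]
finger_gap: 0.103
time_s: 6.3
tcp_pos: [529.1, 258.7, 145.0]
tool_rot: [0.066, 0.939, 0.337, 0.026]
force: [-3.2, 0.6, 7.6]
finger_gap: 0.097
```

```bash
python3 -m pendant '[0,0,0,-1.3,1.5,-0.3,1, 0,0,0,-2.5,3,-0.6,1, 0,0,0,-2.5,3,-0.6,1]'; python3 -m pendant '[0,0,0,-1,1.2,0,1, 0,0,0,-1,1.2,0,1, 0,0,0,-1,1.2,0,1]'
```

```text
time_s: 6.55
tcp_pos: [527.1, 261.4, 144.8]
tool_rot: [0.067, 0.939, 0.337, 0.026]
force: [4.7, -5.1, -0.3]
finger_gap: 0.099
time_s: 6.8
tcp_pos: [526.9, 261.7, 144.9]
tool_rot: [0.068, 0.939, 0.337, 0.027]
force: [6.3, -9.0, -1.8]
finger_gap: 0.096
```

```bash
python3 -m pendant '[0,0,0,0,0,-1,1, 0,0,0,0,0,-1.5,1, 0,0,0,0,0,-1.5,1]'; python3 -c "
from h import *
print(tost(arm.read_state()['tcp_pos']))"
```

```text
time_s: 7.05
tcp_pos: [527.5, 261.5, 144.6]
tool_rot: [0.068, 0.939, 0.337, 0.028]
force: [-0.4, -4.3, 10.6]
finger_gap: 0.097
[-91.18588254   8.81053483 144.59456795]
```

```bash
python3 -m pendant '[0,0,0,-1.2,-1,0,1, 0,0,0,-1.2,-1,0,1, 0,0,0,-1.2,-1,0,0.4, 0,0,0,-1.2,-1,0,0.3, 0,0,0,-1.2,-1,0,0.3]'; python3 w.py 5 wrist scene
```

```text
time_s: 7.47
tcp_pos: [526.2, 260.6, 144.5]
tool_rot: [0.068, 0.939, 0.337, 0.028]
force: [-0.1, 0.6, -0.6]
finger_gap: 0.351
{'time_s': 7.467, 'qpos': [0.405, 0.2, 1.565, -0.144, 1.333, 1.318], 'tcp_pos': [526.229, 260.61, 144.511], 'force': [-0.073, 0.553, -0.622], 'finger_gap': 0.351}
```

View pics/wrist5.png

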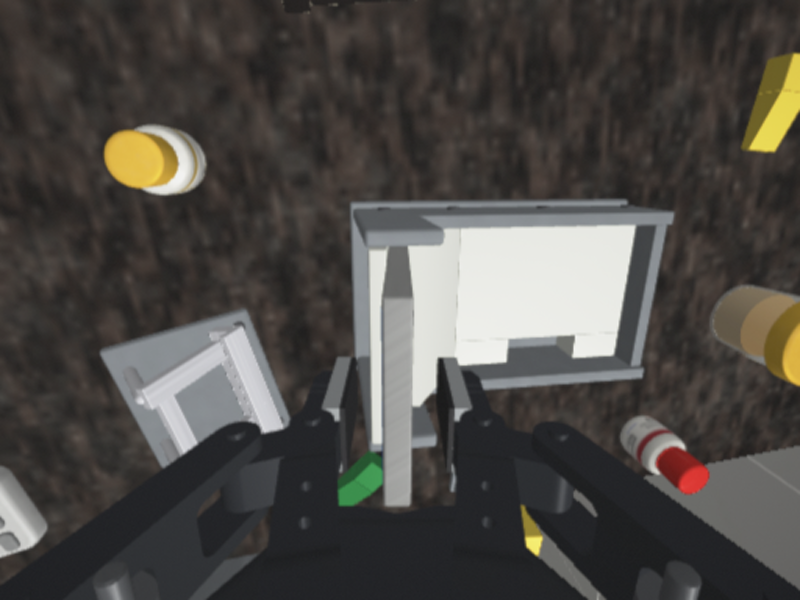

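```bash
python3 -m pendant '[0,0,0,-1.3,1.6,14,0.3, 0,0,0,-3.8,4.6,42,0.3, 0,0,0,-3.8,4.6,42,0.3, 0,0,0,-23,28,42,1, 0,0,0,-23,28,42,1, 0,0,0,-23,28,25,1, 0,0,0,-23,28,6,1, 0,0,0,-23,28,6,1, 0,0,0,-23,28,6,1]'; python3 w.py 6 wrist scene top; python3 -c "
from h import *
print(tost(arm.read_state()['tcp_pos']))"
```

```text
time_s: 8.32
tcp_pos: [502.9, 288.4, 150.1]
tool_rot: [0.068, 0.939, 0.337, 0.027]
force: [0.2, -0.1, -0.5]
finger_gap: -0.0
{'time_s': 8.317, 'qpos': [0.467, 0.188, 1.567, -0.146, 1.352, 1.378], 'tcp_pos': [502.93, 288.447, 150.129], 'force': [0.187, -0.129, -0.522], 'finger_gap': -0.0}
[-127.34177228    7.68983475  151.73485456]
```

View pics/wrist6.png

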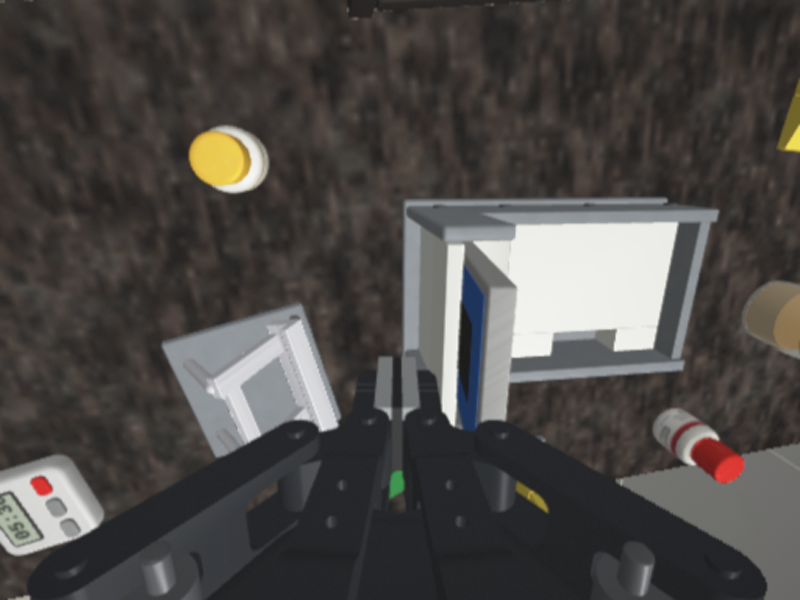

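View pics/scene6.png

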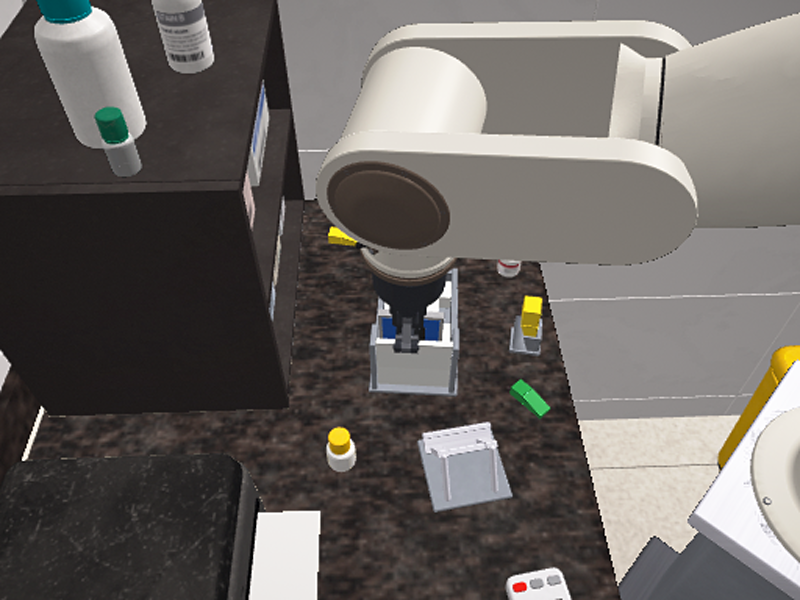

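Wrist view: the cover stands in the cradle, blue gasket toward the fingers at (470,350), fingers closed behind it. Now I'll push the top edge over slowly.

```bash
python3 -m pendant '[0,0,0,3.8,-4.6,0,1, 0,0,0,7.6,-9.3,0,1, 0,0,0,10.1,-12.4,0,1, 0,0,0,12.7,-15.5,0,1, 0,0,0,15.2,-18.6,0,1, 0,0,0,17.8,-21.6,0,1, 0,0,0,20.3,-24.7,0,1]'; python3 w.py 7 wrist
```

```text
time_s: 9.05
tcp_pos: [524.3, 263.7, 151.7]
tool_rot: [0.068, 0.939, 0.337, 0.028]
force: [0.1, -0.2, 0.3]
finger_gap: -0.0
{'time_s': 9.05, 'qpos': [0.412, 0.194, 1.557, -0.143, 1.346, 1.323], 'tcp_pos': [524.316, 263.668, 151.727], 'force': [0.078, -0.235, 0.312], 'finger_gap': -0.0}
```

View pics/wrist7.png

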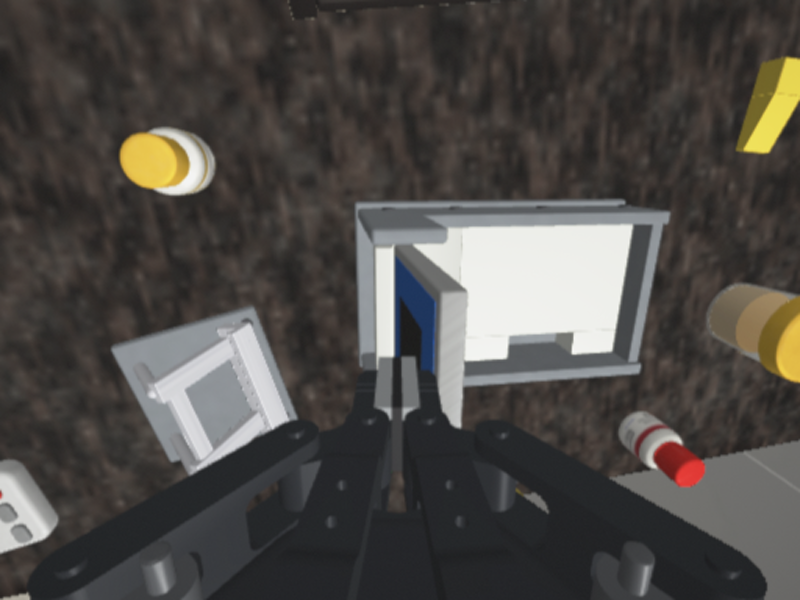

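Wrist view: the cover has started to tip, its top edge now at column 450. I'll keep pushing.

```bash
python3 -m pendant '[0,0,0,2.5,-3.1,0,1, 0,0,0,5.1,-6.2,0,1, 0,0,0,7.6,-9.3,0,1, 0,0,0,10.1,-12.4,0,1, 0,0,0,10.1,-12.4,0,1, 0,0,0,10.1,-12.4,0,1]'; python3 w.py 8 wrist scene top
```

```text
time_s: 9.6
tcp_pos: [534.9, 250.6, 151.7]
tool_rot: [0.068, 0.939, 0.336, 0.028]
force: [0.0, 0.2, -0.6]
finger_gap: 0.004
{'time_s': 9.6, 'qpos': [0.384, 0.199, 1.551, -0.142, 1.343, 1.295], 'tcp_pos': [534.867, 250.615, 151.678], 'force': [0.034, 0.212, -0.566], 'finger_gap': 0.004}
```

View pics/wrist8.png

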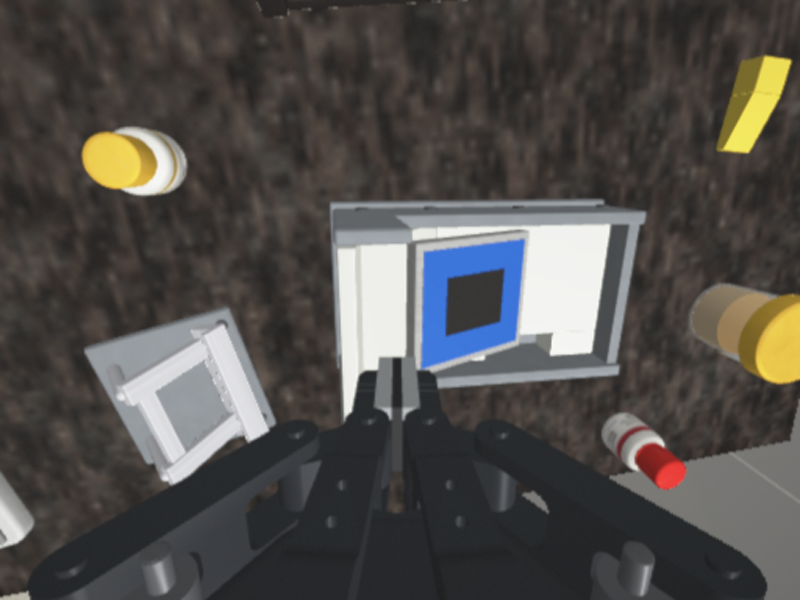

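Wrist view: the cover has gone over, blue side up, at (470,300), and may still be moving. I'll raise the tool and look again.

```bash
python3 -m pendant '[0,0,0,-5,6,20,1, 0,0,0,-15,18,50,1, 0,0,0,-15,18,50,1, 0,0,0,-15,18,50,1]'; python3 w.py 9 wrist scene top
```

```text
time_s: 10.08
tcp_pos: [519.8, 269.8, 203.5]
tool_rot: [0.068, 0.939, 0.337, 0.03]
force: [-0.2, 0.2, -0.4]
finger_gap: -0.003
{'time_s': 10.083, 'qpos': [0.425, 0.161, 1.488, -0.142, 1.444, 1.321], 'tcp_pos': [519.832, 269.85, 203.463], 'force': [-0.169, 0.164, -0.446], 'finger_gap': -0.003}
```

View pics/wrist9.png

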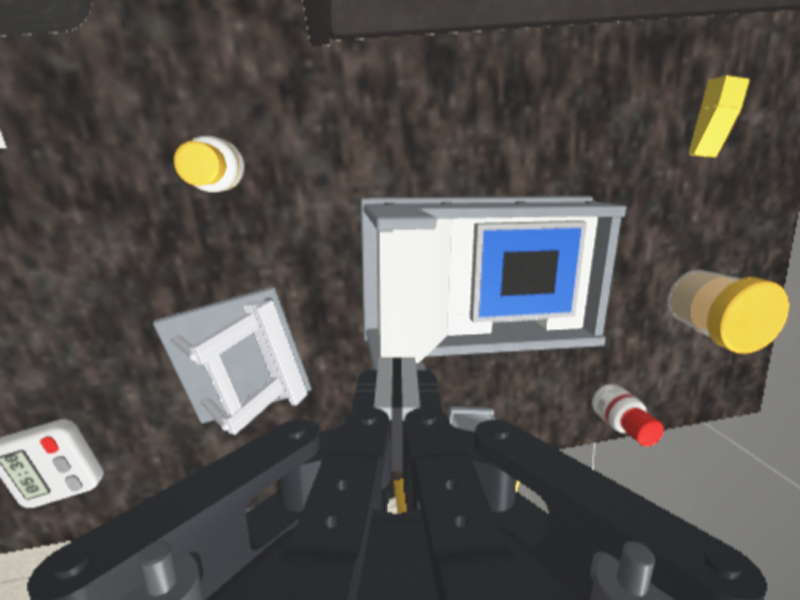

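View pics/top9.png

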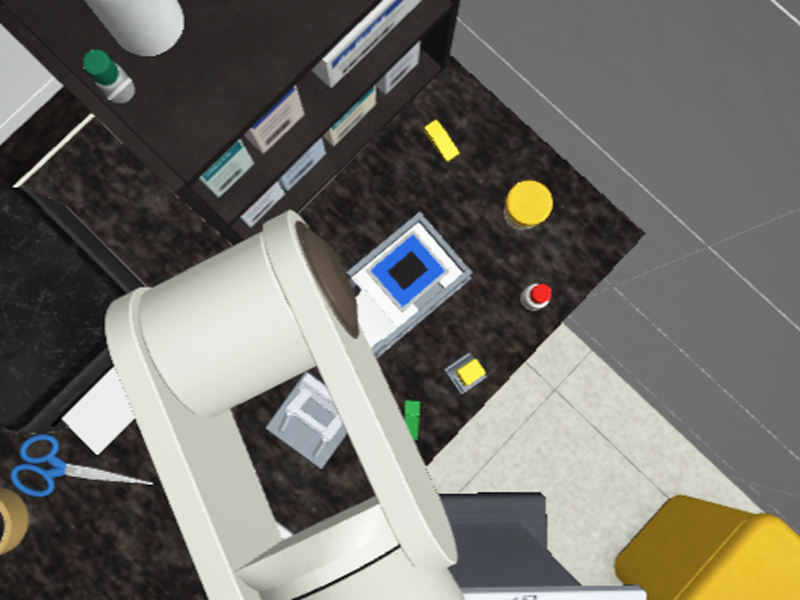

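Wrist view: the cover lies flat in the bay, blue face up, at (475–588, 222–322). The pocket at (515,328) is open. I'll measure the cover's pose, then the wedge.

```bash
sed -i 's/^O=.*; YAW/O=np.array([578.9,184.0,0.]); YAW/' h.py; cat > cov.py <<'E'
from h import *
import pickle,sys
for k in sys.argv[1:]:
    c=pickle.load(open(k+".pkl","rb")); P=pts(c); hsv=cv2.cvtColor(c["img"],cv2.COLOR_BGR2HSV)
    m=cv2.inRange(hsv,(100,120,60),(125,255,255))
    ok=(np.linalg.norm(P[...,:2]-O[:2],axis=-1)<110)&(P[...,2]>15)
    m[~ok]=0; kk,l,s,ce=cv2.connectedComponentsWithStats(m); i=1+np.argmax(s[1:,4]); m=(l==i).astype(np.uint8)
    cn=max(cv2.findContours(m,cv2.RETR_EXTERNAL,cv2.CHAIN_APPROX_NONE)[0],key=cv2.contourArea)
    # cast contour onto z=40
    f=f_of(c); M=np.array(c["cam_to_world"]); u=cn[:,0].astype(float)
    d=np.stack([(u[:,0]-c["cx"])/f,-(u[:,1]-c["cy"])/f,-np.ones(len(u))],1)@M[:3,:3].T
    p=M[:3,3]+d*((40-M[2,3])/d[:,2])[:,None]
    r=cv2.minAreaRect(p[:,:2].astype(np.float32)); print(k,"centre stand",tost([*r[0],40]).round(1),"size",np.round(r[1],1),"ang",round(r[2],1),"z",np.percentile(P[m>0][:,2],[5,50,95]).round(1))
E
python3 cov.py wrist9 top9 scene9; python3 sfit.py wrist9
```

```text
wrist9 centre stand [27.2  5.1 40. ] size [68.8 78.9] ang 39.6 z [38.7 39.8 40.9]
top9 centre stand [25.8  5.6 40. ] size [69.5 79.7] ang 39.9 z [37.3 40.1 43. ]
scene9 centre stand [26.5  5.1 40. ] size [69.3 80. ] ang 39.7 z [37.3 39.6 41.8]
wrist9 973 ramp X@53.75 (want -53.1) -52.4 ang 54.2
  wall52 1 553 [49.2 53.2 56.8] slope -0.2 z 51.3
  wall105 1 362 [46.1 53.5 57.2]
  wall52 -1 449 [-56.4 -52.2 -48.8] slope -0.24 z 51.4
  floor z 29.7 196
  endwall X [85.6 88.9 93.3]
```

```bash
python3 - <<'E'
from h import *
t=np.radians(-58)
print(delta([455,87,190],tool([0,0,-1],[np.cos(t),np.sin(t),0])))
E
```

```text
(array([ 6.66,  5.23, -7.44]), array([ -64.4, -181.8,  -10.9]))
```

```bash
python3 -m pendant '[1,1,-1,-5,-15,5,0.6, 3,2,-3,-20,-50,5,0, 6.7,5.2,-7.4,-35,-90,3,-0.2, 6.7,5.2,-7.4,-50,-130,0,-0.2, 6.7,5.2,-7.4,-60,-168,-5,-0.2, 6.7,5.2,-7.4,-64.4,-181.8,-11,-0.2, 6.7,5.2,-7.4,-64.4,-181.8,-11,-0.2, 6.7,5.2,-7.4,-64.4,-181.8,-11,-0.2, 6.7,5.2,-7.4,-64.4,-181.8,-11,-0.2]'; python3 w.py 10 wrist scene
```

```text
time_s: 10.98
tcp_pos: [455.2, 87.2, 189.7]
tool_rot: [-0.0, 0.961, 0.276, 0.0]
force: [-0.7, -0.3, 0.9]
finger_gap: 0.602
{'time_s': 10.983, 'qpos': [0.022, -0.066, 1.747, 0.001, 1.461, 1.034], 'tcp_pos': [455.204, 87.219, 189.678], 'force': [-0.657, -0.275, 0.854], 'finger_gap': 0.602}
```

View pics/wrist10.png

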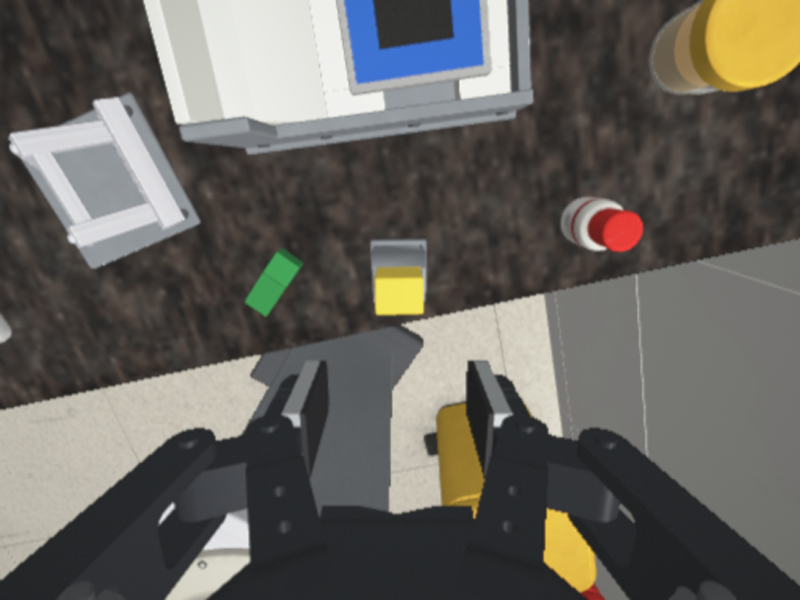

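Wrist view: the wedge head at (375–425, 267–315) is square to the image, with the holder's open side above it at (400,255), toward the stand. So its taper faces the stand. I'll ray-cast the head's centre.

```bash
python3 - <<'E'
from h import *
import pickle
for k in("wrist10","top0"):
    c=pickle.load(open(k+".pkl","rb")); P=pts(c); hsv=cv2.cvtColor(c["img"],cv2.COLOR_BGR2HSV)
    m=cv2.inRange(hsv,(22,130,120),(34,255,255)); m[(np.linalg.norm(P[...,:2]-[455,87],axis=-1)>30)|(P[...,2]<80)]=0
    cn=max(cv2.findContours(m,cv2.RETR_EXTERNAL,cv2.CHAIN_APPROX_NONE)[0],key=cv2.contourArea)
    f=f_of(c); M=np.array(c["cam_to_world"]); u=cn[:,0].astype(float)
    d=np.stack([(u[:,0]-c["cx"])/f,-(u[:,1]-c["cy"])/f,-np.ones(len(u))],1)@M[:3,:3].T
    p=M[:3,3]+d*((86-M[2,3])/d[:,2])[:,None]
    r=cv2.minAreaRect(p[:,:2].astype(np.float32)); print(k,np.round(r[0],1),np.round(r[1],1),round(r[2],1),np.median(P[m>0][:,2]).round(1))
    # holder
    h=P[(np.linalg.norm(P[...,:2]-[455,87],axis=-1)<45)&(P[...,2]>28)&(P[...,2]<42)]
    r=cv2.minAreaRect(h[:,:2].astype(np.float32)); print("  holder",np.round(r[0],1),np.round(r[1],1),round(r[2],1))
i=pickle.load(open("wrist10.pkl","rb"))["img"]
cv2.imwrite("pics/wcrop.png",cv2.resize(i[140:220,220:300],(600,600),interpolation=cv2.INTER_CUBIC))
E
```

```text
wrist10 [456.4  85.8] [25.1 29.1] 31.9 85.3
  holder [453.9  84.9] [38.  38.3] 32.5
top0 [455.1  88. ] [23.3 30.1] 32.5 85.4
  holder [453.6  87.1] [38.  38.8] 32.5
```

View pics/wcrop.png

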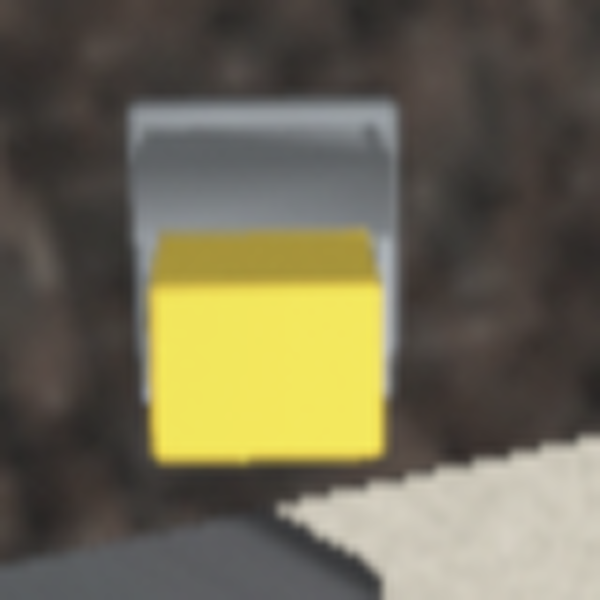

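```bash
python3 -m pendant '[0,0,0,0.6,-0.4,-40,-0.2, 0,0,0,0.6,-0.4,-80,-0.2, 0,0,0,0.6,-0.4,-115,-0.2, 0,0,0,0.6,-0.4,-133.7,-0.2, 0,0,0,0.6,-0.4,-133.7,-0.2, 0,0,0,0.6,-0.4,-133.7,-0.2, 0,0,0,0.6,-0.4,-133.7,1, 0,0,0,0.6,-0.4,-133.7,1, 0,0,0,0.6,-0.4,-133.7,1, 0,0,0,0.6,-0.4,-133.7,1, 0,0,0,0.6,-0.4,-133.7,1]' 80; python3 w.py 11 wrist scene
```

```text
time_s: 12.0
tcp_pos: [457.0, 87.5, 58.0]
tool_rot: [-0.0, 0.961, 0.276, 0.002]
force: [-0.7, 0.9, 6.5]
finger_gap: 0.336
{'time_s': 12.0, 'qpos': [0.023, 0.05, 1.915, 0.001, 1.173, 1.033], 'tcp_pos': [457.017, 87.494, 58.014], 'force': [-0.704, 0.857, 6.514], 'finger_gap': 0.336}
```

View pics/wrist11.png

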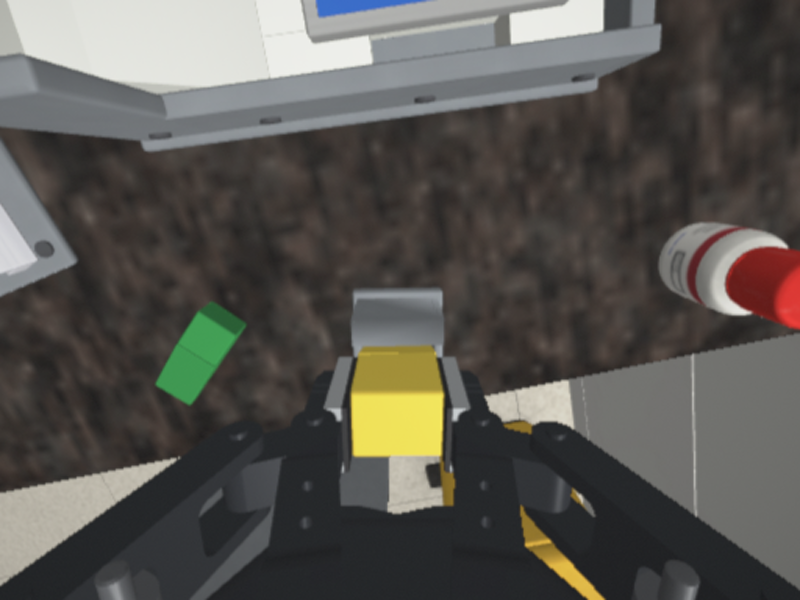

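```bash
python3 - <<'E'
from h import *
R=tool([0,0,-1],EX)
for z in(150,112): print(st(27,-32.6,z).round(1),delta(st(27,-32.6,z),R))
E
```

```text
[570.8 142.5 150. ] (array([-0.08,  0.19,  7.26]), array([113.8,  54.9,  92. ]))
[570.8 142.5 112. ] (array([-0.08,  0.19,  7.26]), array([113.8,  54.9,  54. ]))
```

```bash
python3 -m pendant '[0,0,0,0,0,15,1, 0,0,0,0,0,45,1, 0,0,0,0,0,80,1, 0,0.1,3,25,12,92,1, 0,0.2,6,55,26,92,1, 0,0.2,7.3,85,41,92,1, 0,0.2,7.3,113.8,55,92,1, 0,0.2,7.3,113.8,55,92,1, 0,0.2,7.3,113.8,55,75,1, 0,0.2,7.3,113.8,55,58,1, 0,0.2,7.3,113.8,55,58,1, 0,0.2,7.3,113.8,55,58,1]'; python3 w.py 12 wrist scene top; python3 -c "
from h import *
print(tost(arm.read_state()['tcp_pos']))"; python3 cov.py wrist12 scene12
```

```text
time_s: 13.1
tcp_pos: [570.6, 142.5, 116.8]
tool_rot: [-0.001, 0.941, 0.337, 0.0]
force: [0.2, -0.2, 0.3]
finger_gap: 0.335
{'time_s': 13.1, 'qpos': [0.113, 0.241, 1.566, 0.001, 1.335, 0.996], 'tcp_pos': [570.642, 142.496, 116.795], 'force': [0.206, -0.157, 0.315], 'finger_gap': 0.335}
[ 27.26721777 -32.17039953 117.7516757 ]
wrist12 centre stand [27.5  5.5 40. ] size [69.1 79.4] ang 39.6 z [38.7 39.8 40.9]
scene12 centre stand [26.3  5.1 40. ] size [69.5 79.6] ang 38.9 z [37.1 39.6 41.7]
```

View pics/wrist12.png

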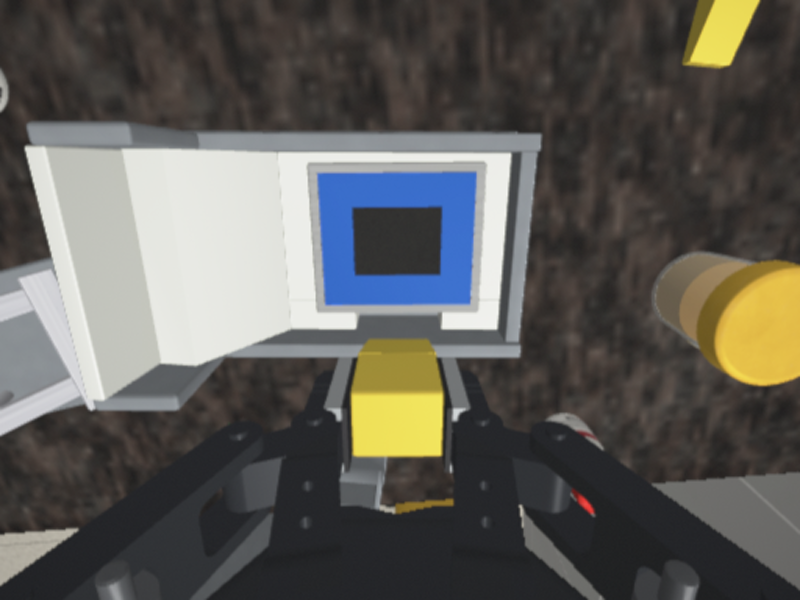

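View pics/scene12.png

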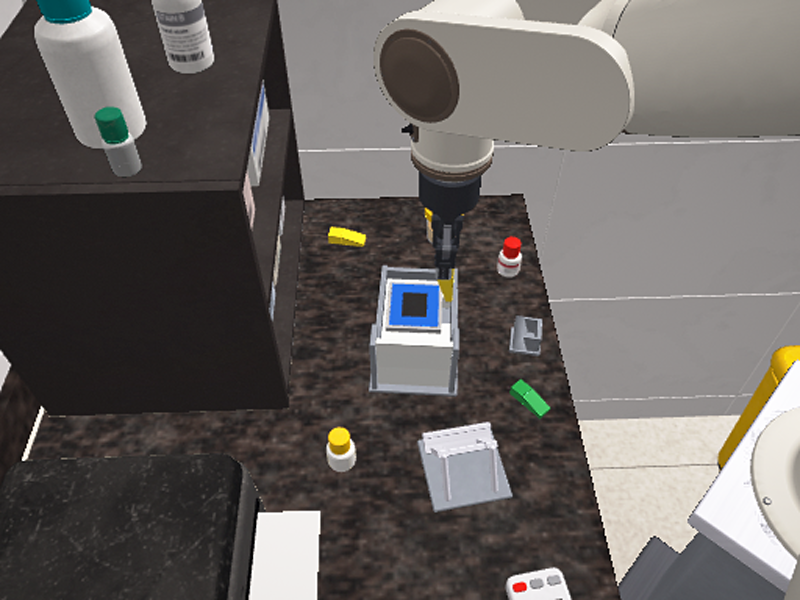

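```bash
python3 -m pendant '[0,0,0,-0.3,-0.3,-8,1, 0,0,0,-0.3,-0.3,-16,1, 0,0,0,-0.3,-0.3,-22,1, 0,0,0,-0.3,-0.3,-22,1]'; python3 -m pendant '[0,0,0,0,0,-5,1, 0,0,0,0,0,-10,1, 0,0,0,0,0,-13,1, 0,0,0,0,0,-13,1]'; python3 w.py 13 wrist scene
```

```text
time_s: 13.58
tcp_pos: [570.7, 142.3, 94.3]
tool_rot: [-0.001, 0.942, 0.337, 0.001]
force: [4.3, 2.9, -2.8]
finger_gap: 0.334
time_s: 13.92
tcp_pos: [570.6, 142.4, 80.5]
tool_rot: [-0.001, 0.942, 0.337, 0.001]
force: [3.2, 2.4, -2.9]
finger_gap: 0.339
{'time_s': 13.917, 'qpos': [0.113, 0.271, 1.606, 0.002, 1.264, 0.995], 'tcp_pos': [570.625, 142.393, 80.503], 'force': [3.16, 2.411, -2.908], 'finger_gap': 0.339}
```

View pics/wrist13.png

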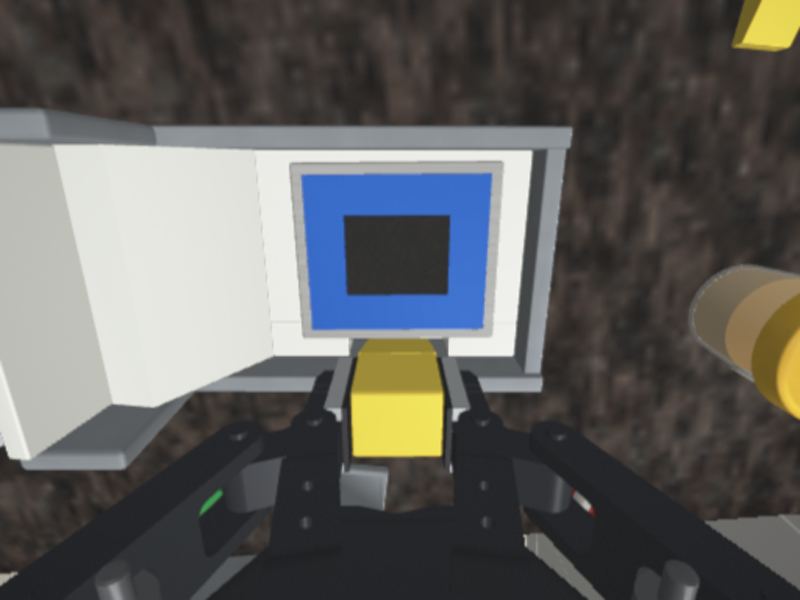

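```bash
python3 - <<'E'
from h import *
import pickle
i=pickle.load(open("scene13.pkl","rb"))["img"]
cv2.imwrite("pics/sc13.png",cv2.resize(i[165:255,225:310],(567,600),interpolation=cv2.INTER_CUBIC))
E
```

```text
(no output)
```

View pics/sc13.png

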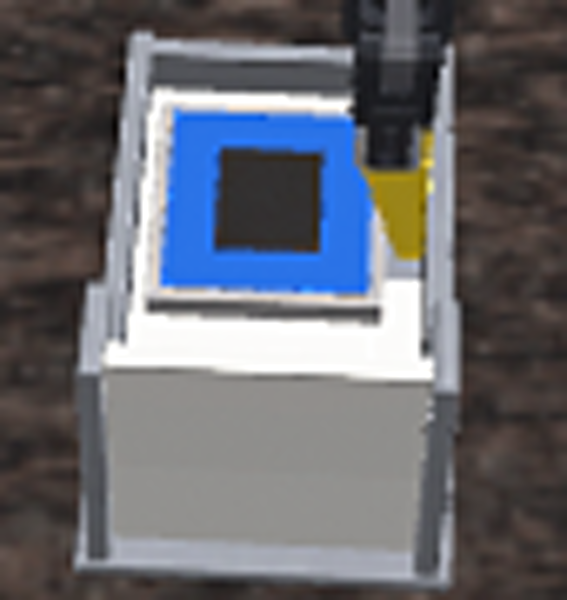

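Scene crop: the tip has gone between the cover's edge and the outer wall at (405,255), flat back to the wall, taper to the cover. I'll drive it on in small steps.

```bash
python3 -m pendant '[0,0,0,0,0,-3,1, 0,0,0,0,0,-6,1, 0,0,0,0,0,-9,1, 0,0,0,0,0,-9,1]'; python3 -m pendant '[0,0,0,0,0,-2,1, 0,0,0,0,0,-4,1, 0,0,0,0,0,-6,1, 0,0,0,0,0,-6,1]'; python3 w.py 14 wrist; python3 cov.py wrist14
```

```text
time_s: 14.35
tcp_pos: [570.7, 142.4, 71.6]
tool_rot: [-0.001, 0.942, 0.337, 0.001]
force: [3.1, 2.3, -2.1]
finger_gap: 0.337
time_s: 14.68
tcp_pos: [570.7, 142.4, 65.2]
tool_rot: [-0.001, 0.942, 0.337, 0.001]
force: [3.8, 2.1, -2.1]
finger_gap: 0.334
{'time_s': 14.683, 'qpos': [0.113, 0.285, 1.621, 0.002, 1.234, 0.995], 'tcp_pos': [570.668, 142.4, 65.22], 'force': [3.841, 2.059, -2.12], 'finger_gap': 0.334}
wrist14 centre stand [27.5  9.4 40. ] size [69.2 79.4] ang 39.5 z [38.7 39.8 40.8]
```

```bash
python3 -m pendant '[0,0,0,0,0,-1.5,1, 0,0,0,0,0,-3,1, 0,0,0,0,0,-3,1]'; python3 -m pendant '[0,0,0,0,0,-1.5,1, 0,0,0,0,0,-3,1, 0,0,0,0,0,-3,1]'; python3 w.py 15 wrist scene; python3 cov.py wrist15
```

```text
time_s: 14.98
tcp_pos: [570.6, 142.4, 62.4]
tool_rot: [-0.001, 0.942, 0.337, 0.001]
force: [1.6, 1.1, 3.6]
finger_gap: 0.333
time_s: 15.23
tcp_pos: [570.8, 142.1, 60.8]
tool_rot: [-0.0, 0.942, 0.337, 0.001]
force: [-6.1, -2.2, 21.2]
finger_gap: 0.34
{'time_s': 15.233, 'qpos': [0.112, 0.29, 1.626, 0.001, 1.225, 0.995], 'tcp_pos': [570.845, 142.123, 60.791], 'force': [-6.092, -2.2, 21.232], 'finger_gap': 0.34}
wrist15 centre stand [27.2 10.2 40. ] size [68.5 79.4] ang 39.2 z [38.7 39.8 40.8]
```

View pics/wrist15.png

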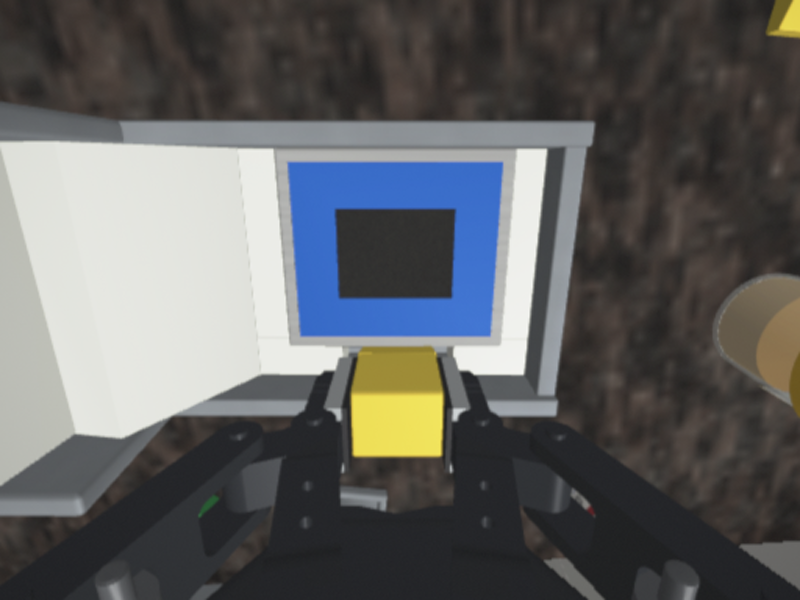

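The cover is now against the +50 wall (its edge meets the wall at row 150) and the force is rising (21 N). I'll press a little more, then release.

```bash
python3 -m pendant '[0,0,0,0,0,-2,1, 0,0,0,0,0,-4,1, 0,0,0,0,0,-4,1]'
```

```text
time_s: 15.58
tcp_pos: [571.0, 141.8, 59.6]
tool_rot: [-0.0, 0.942, 0.337, 0.002]
force: [-16.4, -5.2, 42.2]
finger_gap: 0.335
```

```bash
python3 -m pendant '[0,0,0,0,0,0,1, 0,0,0,0,0,0,0, 0,0,0,0,0,0,-0.2, 0,0,0,0,0,0,-0.2, 0,0,0,0,0,20,-0.2, 0,0,0,0,0,50,-0.2, 0,0,0,0,0,60,-0.2, 0,0,0,0,0,60,-0.2]'; python3 w.py 16 wrist scene; python3 cov.py wrist16 scene16; python3 - <<'E'
from h import *
import pickle
i=pickle.load(open("scene16.pkl","rb"))["img"]
cv2.imwrite("pics/sc16.png",cv2.resize(i[165:255,225:310],(567,600),interpolation=cv2.INTER_CUBIC))
c=pickle.load(open("wrist16.pkl","rb"));P=pts(c);hsv=cv2.cvtColor(c["img"],cv2.COLOR_BGR2HSV)
m=cv2.inRange(hsv,(22,100,60),(34,255,255)); m[np.linalg.norm(P[...,:2]-st(27,-36,0)[:2],axis=-1)>35]=0
q=P[m>0]; q=q[q[:,2]>75]; S=np.array([tost(a) for a in q]); print("head top z",np.median(q[:,2]),np.percentile(S,[2,98],axis=0).round(1))
E
```

```text
time_s: 16.25
tcp_pos: [572.2, 142.0, 122.3]
tool_rot: [0.0, 0.942, 0.337, 0.003]
force: [0.4, -0.2, -0.7]
finger_gap: 0.602
{'time_s': 16.25, 'qpos': [0.112, 0.235, 1.561, 0.001, 1.339, 0.996], 'tcp_pos': [572.201, 141.992, 122.296], 'force': [0.35, -0.165, -0.659], 'finger_gap': 0.602}
wrist16 centre stand [27.1 10.3 40. ] size [68.4 79.4] ang 39.2 z [38.7 39.8 40.9]
scene16 centre stand [25.8  9.7 40. ] size [69.9 79.5] ang 38.2 z [37.4 39.5 41.7]
head top z 87.62210154551462 [[ 13.6 -47.5  77. ]
 [ 42.1 -24.2  88.9]]
```

View pics/sc16.png

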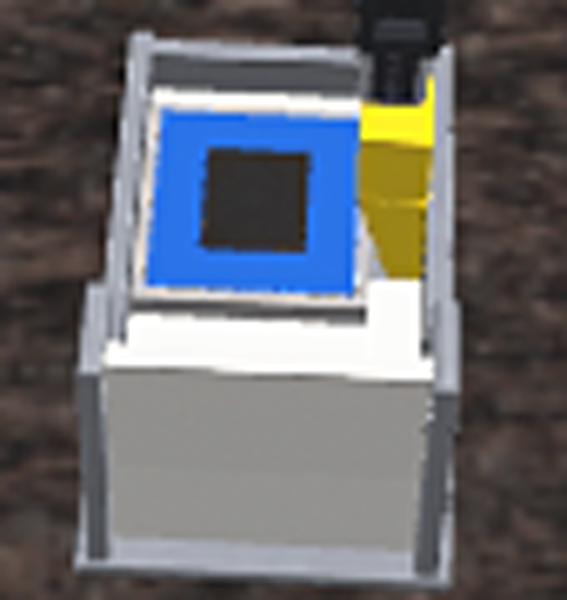

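View pics/wrist16.png

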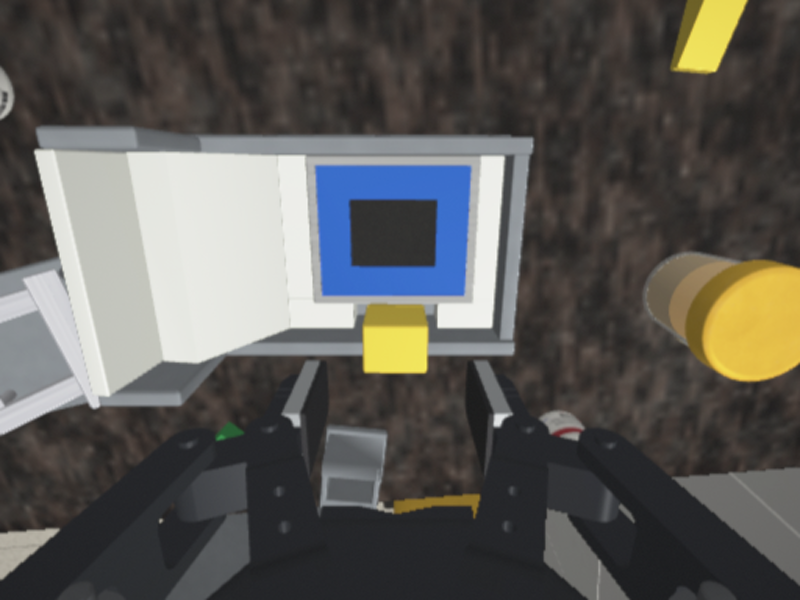

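Released and clear: cover centre y ≈ 10 (flush with the +50 wall), wedge back against the wall at −47.5, head top at z ≈ 88. As a tightness check I'll press on the wedge head with closed fingers.

```bash
python3 -m pendant '[0,0,0,-3.5,-2.3,0,1, 0,0,0,-3.5,-2.3,0,1, 0,0,0,-3.5,-2.3,0,1, 0,0,0,-3.5,-2.3,0,1, 0,0,0,-3.5,-2.3,-12,1, 0,0,0,-3.5,-2.3,-24,1, 0,0,0,-3.5,-2.3,-29,1, 0,0,0,-3.5,-2.3,-32,1, 0,0,0,-3.5,-2.3,-32,1]'; python3 -m pendant '[0,0,0,0,0,-1.5,1, 0,0,0,0,0,-3,1, 0,0,0,0,0,-3,1]'
```

```text
time_s: 17.1
tcp_pos: [567.2, 139.2, 87.2]
tool_rot: [0.0, 0.942, 0.337, 0.001]
force: [-5.7, -4.3, 13.8]
finger_gap: 0.003
time_s: 17.35
tcp_pos: [567.5, 138.9, 86.6]
tool_rot: [0.001, 0.942, 0.337, 0.002]
force: [-16.4, -6.2, 42.4]
finger_gap: -0.002
```

Tight: the force rose to 42 N for 0.6 mm of travel. I'll retract and do the final checks.

```bash
python3 -m pendant '[0,0,0,0,0,15,1, 0,0,0,0,0,50,1, 0,0,0,0,0,90,1, 0,0,0,-40,-30,130,1, 0,0,0,-80,-60,140,1, 0,0,0,-110,-90,140,1, 0,0,0,-140,-120,140,1, 0,0,0,-140,-120,140,1, 0,0,0,-140,-120,140,1]'; python3 w.py 17 wrist scene top; python3 cov.py top17 scene17; sed -i 's/"{n}0.pkl"/"{n}17.pkl"/;s/f"{n}0.pkl"/f"{n}17.pkl"/' m1.py; python3 m1.py | cut -c1-150; python3 - <<'E'
from h import *
import pickle
i=pickle.load(open("scene17.pkl","rb"))["img"]
cv2.imwrite("pics/sc17.png",cv2.resize(i[110:320,190:370],(514,600),interpolation=cv2.INTER_CUBIC))
c=pickle.load(open("top17.pkl","rb"));P=pts(c);hsv=cv2.cvtColor(c["img"],cv2.COLOR_BGR2HSV)
m=cv2.inRange(hsv,(22,100,60),(34,255,255)); m[np.linalg.norm(P[...,:2]-st(27,-36,0)[:2],axis=-1)>35]=0
q=P[m>0]; q=q[q[:,2]>75]; S=np.array([tost(a) for a in q]); print("head top z",np.median(q[:,2]),np.percentile(S,[2,98],axis=0).round(1))
E
```

```text
time_s: 18.1
tcp_pos: [424.7, 16.6, 226.6]
tool_rot: [0.001, 0.942, 0.336, 0.002]
force: [-0.3, 0.1, 0.8]
finger_gap: -0.001
{'time_s': 18.1, 'qpos': [-0.142, -0.17, 1.765, -0.001, 1.543, 0.743], 'tcp_pos': [424.744, 16.573, 226.578], 'force': [-0.348, 0.095, 0.759], 'finger_gap': -0.001}
top17 centre stand [25.4 10.4 40. ] size [69.4 79.8] ang 39.4 z [37.1 40.1 43.1]
scene17 centre stand [25.8 10.2 40. ] size [68.6 79.4] ang 38.7 z [37.2 39.6 41.7]
scene yellow 397 [284. 134.] lo [659. -29.  55.] hi [715.  26.  67.] topmed [689.  -3.  65.] rect [430. 304.] [ 61. 870.] 40
scene yellow 235 [221. 151.] lo [773.  90.  -0.] hi [826. 136.  19.] topmed [810. 121.  17.] rect [503. 390.] [ 36. 847.] 49
scene yellow 285 [284. 190.] lo [551. 128.  24.] hi [579. 157.  88.] topmed [567. 141.  86.] rect [371. 389.] [ 23. 665.] 38
scene yellow 788 [487. 253.] lo [ 133. -549. -746.] hi [ 171. -476. -359.] topmed [ 150. -527. -361.] rect [172.  44.] [1226.   37.] 88
scene yellow 182 [217. 281.] lo [501. 389.  42.] hi [524. 412.  61.] topmed [514. 400.  59.] rect [352. 529.] [ 25. 438.] 51
scene gree
[... 589 characters left out ...]
 347.] 45
top yellow 174 [274. 185.] lo [553. 126.  47.] hi [581. 156.  89.] topmed [567. 141.  87.] rect [516. 172.] [ 27. 151.] 59
top yellow 129 [154. 212.] lo [502. 388.  42.] hi [525. 411.  63.] topmed [514. 400.  60.] rect [481. 306.] [224.  24.] 71
top yellow 2105 [423. 354.] lo [  -6. -499. -757.] hi [ 147. -348. -402.] topmed [  32. -362. -382.] rect [227. -80.] [706.  47.] 56
top green 256 [263. 268.] lo [364. 153.  -2.] hi [416. 176.  19.] topmed [401. 165.  16.] rect [417. 172.] [74. 25.] 27
top red 115 [346. 187.] lo [552. -43.  -1.] hi [574.  -3.  64.] topmed [561. -15.  62.] rect [511.  89.] [ 22. 257.] 26
head top z 86.02083742102764 [[ 11.5 -47.1  79.9]
 [ 40.8 -24.9  89.4]]
```

View pics/sc17.png

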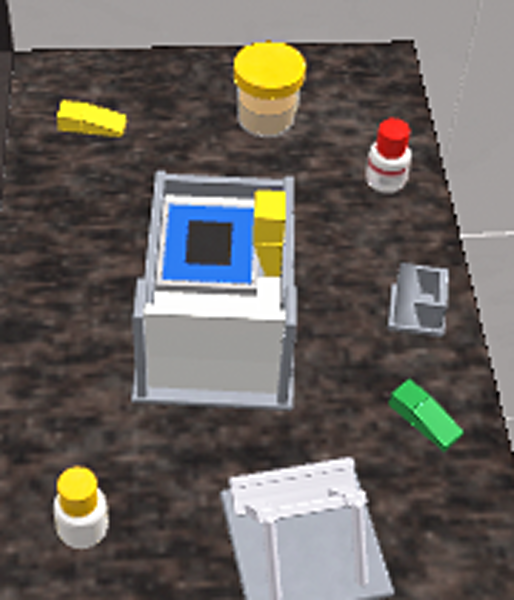

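View pics/top17.png

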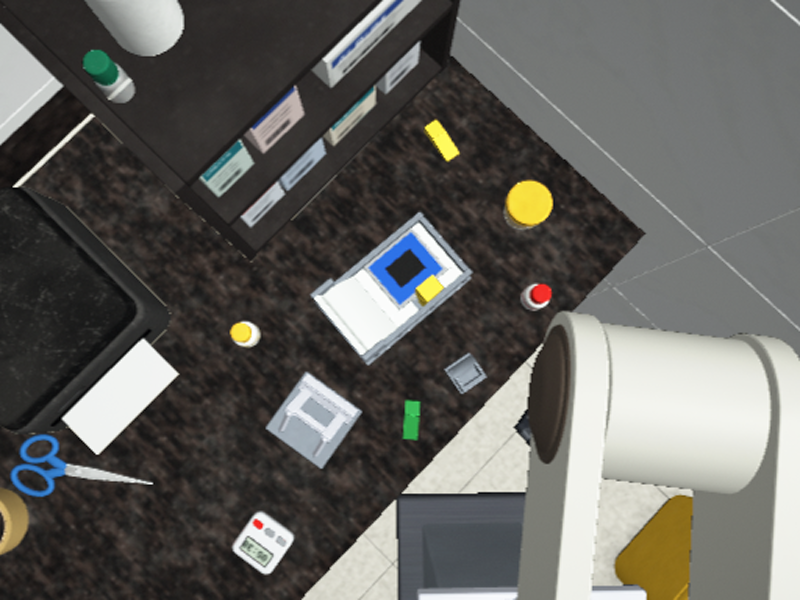

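All in place: the cover is flat with its blue face up at (405,265), the wedge is in the pocket at (429,289), and the bystanders have not moved. I'm handing the job in.

```bash
python3 -c "
from rig import arm
print(arm.finish_job())"
```

```text
the job is handed in; nothing more can be done
None
```

The job is done and handed in at about 18 s of the 53 s allowed. The cover lies flat in the bay, blue face up, held tight against the y=+50 wall by the yellow wedge. No verdict came back.

- **Cover:** I took it from the rack by its top edge and seated it in the cradle until it touched both the sill and the backrest, blue face to the rear. I let go and pushed the top edge over with closed fingers, and it slid down the ramp.
- **Wedge:** I used the 80 mm yellow one from the holder, tip down with its flat back to the outer wall, and drove it until it jammed at 42 N.

Last checks:
- **Cover position:** its centre is at stand y of about +10.3, and y=+10 is flush with the wall. Its top face is at z of about 40, so it lies level.
- **Wedge position:** the back measures y of about -47 against the wall at -48. The tip is about 23 mm below floor level, a little deeper than the 20 mm expected.
- **Tightness:** after letting go, I pressed on the wedge head with closed fingers to 42 N. The last 29 N of that moved it only 0.6 mm.
- **Bystanders:** the bottles and the cup measured within about 1 mm of where they started.

Nothing failed. The three cameras disagreed by 1–2 mm on the stand's position, so I corrected the estimate using the contact felt at the cradle. The scene camera also read the cover's angle about 0.7° off the top camera; I put that down to measurement error.

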